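One sanding pass along the fence, in under the dust hood

TASK

Take the orange push stick from its leaning cradle and with it feed the wooden block one pass along the sandpaper-faced fence, keeping the block's long side pressed flat against the fence with a light, steady pressure, in under the green dust hood until it comes up gently but firmly against the sprung stop that is hidden there. Do not ram the fence or the stop, do not push the block with the gripper itself, and leave the other things on the table alone. Leave the block resting at the stop, flat along the fence, and lay the push stick back in its cradle.

Things in the scene. Friction and masses are not known exactly. Their poses are not given: they have to be found in the camera images.
- jig: Sanding jig, fixed to the table at a varying place and yaw: plywood base board 150 (x) x 330 (y) x 15 mm, origin at the centre of its underside; its top, the bed, is at z = 15 mm. x points across to the fence, -y is the feed direction, in under the green dust hood. The entry half (y > 2 mm) is open above.
- hood_lip (a point): Middle of the lower edge of the hood's entry lip (jig frame x = -5, y = 2, z = 110 mm). The hood covers jig y = -165 to +2, x = -48 to +75 mm; its sheet is flat, underside at z = 110 mm (95 mm above the bed), rim up to 126, a grey spigot up to 143 mm. Open to -x and at both ends, carried by a back wall at x = 73 mm.
- fence: Fence along the +x side of the jig, fixed to it, same axes, origin at jig (0, 0, 15) mm. Its body stands behind the sprung face, x = 48 to 64 mm, 45 mm high.
- fence_face (a point): Middle of the fence's brown sandpaper face (jig x = 30, y = 0 mm, 22 mm above the bed). The face runs from y = -161 to +161 mm, 3 to 41 mm above the bed. It is sprung: it yields toward +x, all along by the same amount, by about 2.5 N per mm, 8 mm at most.
- stop_rail: Aluminium rail under the hood, fixed to the jig, same axes, origin at jig (0, 0, 15) mm. It carries a stop set at an unreported place: its rubber buffer (36 mm wide about x = -10, 7 to 25 mm above the bed) faces the block at jig y between -115 and -87 mm. The buffer yields about 0.6 N per mm, 10 mm at most; the stop does not. Freed, the block is pushed back some mm and stays in touch.
- block: Wooden block, 60 (x) x 110 (y) x 34 mm high, 0.2 to 0.4 kg, loose on the bed at the entry end; origin at the centre of its underside. Its front is its -y end; its +x side is to run on the fence. Flat on the unpressed fence, its origin is at jig x = 0 and its axes are parallel to the jig's.
- block_heel (a point): Middle of the end wall of the slot in the block's heel, where the stick pushes, 14 mm above the bed (block frame x = -5, y = +5 mm); axes as the block's. The slot takes the stick's tip: 30 mm wide (block x = -20 to +10), 50 mm long (y = 5 to 55 mm), full height, open to the rear and to the top.
- block_front (a point): Front end of the block's fence side, at half height (block frame x = +30, y = -55 mm).
- block_rear (a point): Rear end of the block's fence side, at half height (block frame x = +30, y = +55 mm).
- push_stick: Orange plastic push stick, 190 mm long, 0.09 kg: a 22 x 22 mm bar along its own z (z = 58 to 190 mm), below that a round 18 mm rod with a ball end. Origin at the very end of the tip, z points along the stick to the handle end, x and y are square to its flat sides. Three black bands at z = 135, 150 and 165 mm mark where to grip.
- cradle: Wooden cradle for the push stick, fixed, at a varying place and yaw: base 130 (x) x 80 (y) mm, origin on its underside. The stick lies in it leaning 35 degrees from vertical, its handle toward the cradle's -x (roughly to the robot), its y sides free to grip: the trough is 105 mm long, the upper 85 mm of the stick stand out. It is 35 mm wide between cheeks, open to +x and up.
- cradle_foot (a point): Where the stick's tip stands on the trough's foot ledge (cradle frame x = 40, y = 0, z = 30 mm). Its z points up along the trough, as the stick's z does when it lies there; its x is square to that, out of the trough. The trough's floor lies 11 mm behind this axis (at its x = -11 mm).
- orange_spool: Bystander: orange spool, 66 x 66 x 45 mm, standing right of the jig. Origin at the centre of its underside.
- black_tape: Bystander: roll of black tape, 72 mm across, 20 mm high, between vice, organiser and spool. Origin at its underside.
- tape_measure: Bystander: yellow tape measure, 65 x 89 x 34 mm, behind the spool. Origin at its underside.

How it is judged:
On the way, in this order (a step that is already met when the one before it is completed fails the run):
1. the push stick is lifted out of its cradle (distance between push_stick and cradle_foot above 0.05 m and height (world z) of push_stick above 0.03 m), for 0.2 s.
2. on its way (block centre 45 to -15 mm along the jig) the block is pushed by the stick and presses on the fence with more than 1.5 N, lying flat along it (y of block in the frame of jig between -0.015 and 0.045 m and contact force between push_stick and block above 0.5 N and contact force between block and fence above 1.5 N and angle between the y axis of block and the y axis of jig, either way round below 0.05 rad), for 0.3 s.
3. the stick presses the block against the stop with more than 2 N (contact force between block and stop_rail above 2 N and contact force between push_stick and block above 1 N), for 0.2 s.
At the end, for the whole second after the job is handed in: The block rests in touch with the sprung stop (more than 0.1 N), flat along the fence (within 6 mm of the unpressed face at both ends and within 0.08 rad) and upright, and the push stick lies in its cradle (tip within 25 mm of the foot, within 0.2 rad of the trough), both at rest (contact force between block and stop_rail above 0.1 N and x of each of block_front, block_rear in the frame of jig above 0.024 m and angle between the y axis of block and the y axis of jig, either way round below 0.08 rad and angle between block's own z axis and vertical below 0.08 rad and distance between push_stick and cradle_foot below 0.025 m and angle between the z axis of push_stick and the z axis of cradle_foot, either way round below 0.2 rad and linear speed of block below 0.01 m/s and linear speed of push_stick below 0.02 m/s).
It fails at once if under way (block centre past 45 mm) the block comes more than 6 mm off the fence at either end (y of block in the frame of jig below 0.045 m and x of any of block_front, block_rear in the frame of jig below 0.024 m).
It fails at once if the block is pressed on the fence with more than 20 N (contact force between block and fence above 20 N).
It fails at once if the block is pressed on the stop with more than 20 N (contact force between block and stop_rail above 20 N).
It fails at once if the gripper itself pushes the block (contact force between any of the fingers, the arm and block above 1 N).
It fails at once if a bystander (spool, black tape, tape measure) is shifted by more than 25 mm (distance of any of orange_spool, black_tape, tape_measure from where it was at the start of the episode above 0.025 m).
It also fails if it takes over 72 s, if anything falls off the work surface, if the arm or the gripper's body presses on something with over 40 N, if the wrist force passes 120 N, or if a joint passes its speed limit or range.

ROBOT

A 7-joint arm with a two-finger parallel gripper is mounted at the origin on a cart in front of the work surface, level with it; the furniture and walls round the work are solid. World frame = base frame: x ahead of the robot, y to its left, z up, the work surface at z = 0. Lengths are in m, angles in rad, forces in N, time in s.
With the tool pointing down it reaches from about 0.425 to 0.975 m from the base axis. Payload 16.7 kg.
Tool frame: the origin (TCP) lies at the very end of the fingers, on their centre line; the grasp point (between the pads) lies 19 mm behind it; z points along the fingers, y is the line along which they close (so a half turn about z gives the same grasp; the last joint's range is limited). The gripper opens to 85 mm and grips with 20 to 120 N. Pads are 22 mm wide; open, the fingers measure 114 mm over their backs; the gripper's body (76 mm by 85 mm) begins 54 mm behind the grasp point. The pads swing forward as they close: fully open they stand 13 mm farther back than shut.
Start: joints at [-1.272, 0.426, 0.074, 1.606, -0.034, 1.111, -0.067], TCP at [0.293, 0.608, 0.202] pointing down, gripper open.
Joint ranges: [-2.85, 2.85], [-0.5, 2.14], [-1.23, 1.37], [0.21, 2.46], [-1.02, 4.16], [0.16, 2.05], [-2.73, 2.73]. Speed limits (rad/s): [1.89, 1.89, 2.39, 2.39, 3.01, 3.01, 3.01].

INTERFACE

Orientations are given as [roll, pitch, yaw] about the fixed x, y, z axes, in that order (R = Rz(yaw) Ry(pitch) Rx(roll)).
In Python, from rig import get_obs, eyes, bot gives the robot as it stands. The module is installed in compiled form; this text tells all that it offers.
- The arm moves only by the tool move_arm, never from a script. Its argument "increments" is a list of rows, each a list of 5 numbers: the closure, from 0 (fully open) to 1 (shut), then the shift along the world's x, y, z in mm, then the turn about the world's z in degrees. In form: [[gripper, tx, ty, tz, turn], ...]. A call has 1 to 5 rows; each row shifts and turns the commanded pose from where the row before left it; what a row does not reach is not made up. A row lasts 1/10 s, in which the tool goes at most 50 mm and 8.59 degrees, less where a joint would pass 70% of its speed; a pose out of reach is approached as far as the arm can. A call is refused whole if a number of a shift passes 50 or a number of a turn 8.59, either way. A call with a gripper value outside its range is refused whole. The fingers move at their own pace and stop on an object; "squeeze" is the grip in N (left out, the last holds). Time passes only in rows, so rows that do not move let the fingers close. It gives the time, the measured TCP pose, the force, the opening and the grip force at its end, in the units of the state.
- get_obs(): the state, without advancing time (a new reading comes with each control period).
- eyes.grab_frame(name): name is "scene" or "top"; returns (picture, depth): 384x512x3 uint8, red, green, blue; 384x512 float32, m along the optical axis (not along the pixel's ray), 0 where there is no reading.
- eyes.camera_model(name): a dict with "intrinsics" (3x3 intrinsics, pixels), "dist_coeffs" ([k1, k2, p1, p2, k3] as OpenCV has them; the pictures are not rectified), "view" (4x4, takes a point from world to camera coordinates). Camera axes: x right, y down, z forward; pixel columns grow to the right and rows downward; lengths in m; the calibration is good to about 2 mm. A picture is of the moment at which its call begins. camera_model takes no time and is no camera call.
- bot.finish_job(): hands the job in; it is judged then, once.
The state is a dict: "time": time; "qpos": joint angles; "joint_vel": joint speeds; "effort": joint torques, N m; "tcp_pos": TCP position; "ee_rot": TCP orientation; "ft_force": force on the tool from outside, world axes, zero at the start; "moment": the same for the moment, N m; "finger_gap": finger opening in m; "grip_force": force on a finger pad.
Only numpy, scipy, OpenCV 4.12 (cv2) and the standard library are available. Lean on these libraries where they do the work, as an engineer would, in place of code of your own. Each camera call takes 0.05 s, during which the arm holds its last target. There are 200 camera calls.

## Working session

There is one attempt and no reset: what is moved stays moved. The work goes in short steps, Python scripts to look and compute and a tool call to move; the robot and the scene stay as the last step left them, time stands still between calls to the robot, and variables do not carry over. Pictures are saved under pics/ and viewed, at most 10 in all, crops included, and the job is handed in when it is done.

Besides the shell and the picture viewer there is one more tool, called in YAML: its name, and indented under it one key for each argument. move_arm: Moves the arm, as the interface text tells. Its arguments: {"type":"object","properties":{"increments":{"type":"array","items":{"type":"array","items":{"type":"number"}}},"squeeze":{"type":"number"}},"required":["increments"]}

```bash
mkdir -p pics; cat > h.py <<'E'
import numpy as np, cv2
from rig import get_obs, eyes, bot
def grab(n):
    p,d=eyes.grab_frame(n); m=eyes.camera_model(n)
    return p,d,m
def rays(m,uv):
    K=np.array(m['intrinsics']);D=np.array(m['dist_coeffs']);V=np.array(m['view'])
    n=cv2.undistortPoints(np.array(uv,float).reshape(-1,1,2),K,D).reshape(-1,2)
    d=np.c_[n,np.ones(len(n))]
    return -V[:3,:3].T@V[:3,3], d@V[:3,:3], d
def onz(m,uv,z):
    o,r,_=rays(m,uv); return o+r*((z-o[2])/r[:,2])[:,None]
def proj(m,P):
    V=np.array(m['view']);P=np.atleast_2d(P)
    return cv2.projectPoints(P.astype(float),cv2.Rodrigues(V[:3,:3])[0],V[:3,3],np.array(m['intrinsics']),np.array(m['dist_coeffs']))[0].reshape(-1,2)
def cloud(m,d):
    v,u=np.mgrid[:384,:512]; o,r,_=rays(m,np.c_[u.ravel(),v.ravel()])
    return (o+r*d.ravel()[:,None]).reshape(384,512,3)
E
python3 - <<'E'
from h import *
print(get_obs())
for n in('scene','top'):
    p,d,m=grab(n); np.savez(f'{n}0.npz',p=p,d=d)
    print(n,-m['view'][:3,:3].T@m['view'][:3,3], m['intrinsics'],m['view'][2,:3])
    cv2.imwrite(f'pics/{n}0.png',cv2.resize(p[:,:,::-1],(800,600)))
E
```

```text
{'time': 0.0, 'qpos': array([-1.27149683,  0.42673825,  0.07386529,  1.60660336, -0.03409151,
        1.11076706, -0.06707156]), 'joint_vel': array([-0.00068609,  0.00026815, -0.00067342, -0.00084675, -0.00029758,
       -0.00133055, -0.00034829]), 'effort': array([ 8.50484703e-04, -9.49824715e+01,  3.76138732e+00, -4.63503599e+01,
        1.93826010e-02,  9.99821699e-03,  4.00529427e-05]), 'tcp_pos': array([0.29272352, 0.60774674, 0.20130848]), 'ee_rot': array([-3.14034095e+00,  1.07080846e-04,  2.69278077e+00]), 'ft_force': array([ 0.02076616, -0.24726564,  0.2568482 ]), 'moment': array([-0.04445671,  0.00407034,  0.00223212]), 'grip_force': 0.0, 'finger_gap': 0.08534784307861908}
scene [-0.06726076 -0.75318172  0.99226345] [[397.39837649   0.         255.93920548]
 [  0.         397.39837649 192.21364247]
 [  0.           0.           1.        ]] [ 0.51303237  0.53468758 -0.67149608]
top [-0.0611943   0.07069131  1.58993921] [[445.88393906   0.         251.63380338]
 [  0.         445.88393906 191.268094  ]
 [  0.           0.           1.        ]] [ 0.4074543  -0.07280338 -0.91031899]
```

View pics/scene0.png

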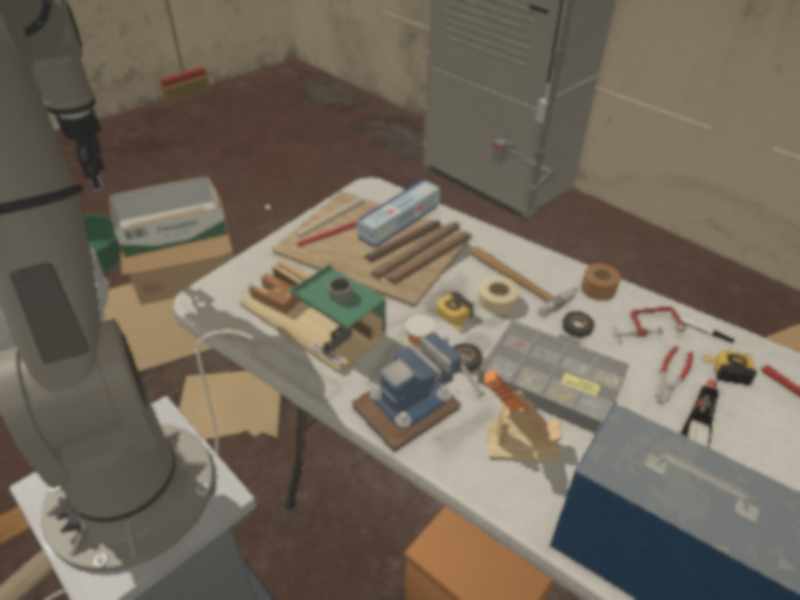

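View pics/top0.png

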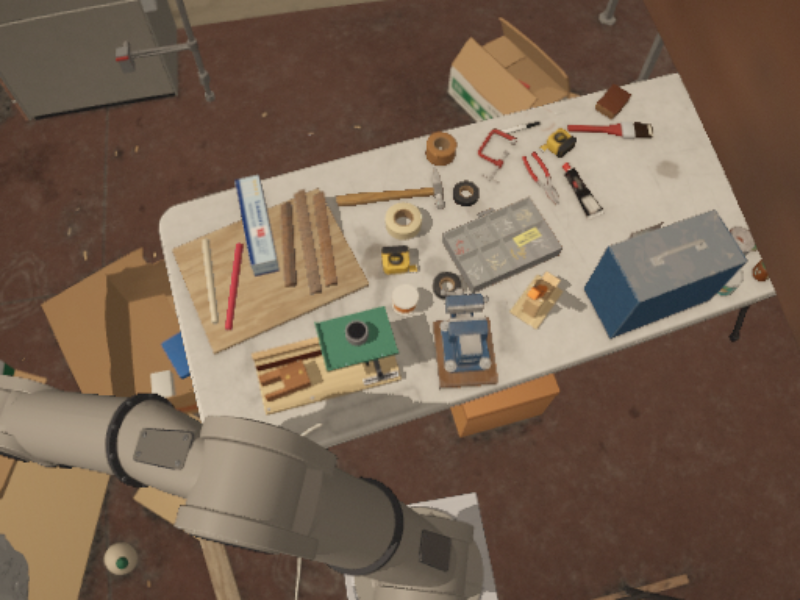

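The jig's green hood is at about (357,340) in the top view, with the block's brown top at about (285,378) at the entry on the left. The stick and cradle are at about (538,297), with the vice between them. Next I'll measure from colour and depth.

```bash
python3 - <<'E'
from h import *
from rig import eyes
Y=np.load('top0.npz');S=np.load('scene0.npz')
for n,A in(('top',Y),('scene',S)):
    m=eyes.camera_model(n);C=cloud(m,A['d']);hsv=cv2.cvtColor(A['p'],cv2.COLOR_RGB2HSV)
    work=(A['d']>0)&(C[...,0]>.3)&(C[...,0]<1.1)&(C[...,1]>-.6)&(C[...,1]<.7)&(C[...,2]>-.02)&(C[...,2]<.3)
    g=work&(hsv[...,0]>55)&(hsv[...,0]<90)&(hsv[...,1]>70)&(C[...,2]>.1)
    P=C[g]; print(n,'green',g.sum(),np.percentile(P,[2,50,98],axis=0).round(4).tolist())
    r=cv2.minAreaRect((P[:,:2]*1000).astype(np.float32)); print(r)
    o=work&(hsv[...,0]<14)&(hsv[...,1]>165)&(hsv[...,2]>120)&(C[...,1]<0)
    k,l,st,ce=cv2.connectedComponentsWithStats(o.astype(np.uint8))
    for i in range(1,k):
        if st[i,4]>20:
            Q=C[l==i];c=Q.mean(0);u,s,vt=np.linalg.svd(Q-c);print('orange',st[i],c.round(4),vt[0].round(3),Q.min(0).round(3),Q.max(0).round(3))
    print('table z',np.median(C[work&(C[...,2]<.01)][:,2]))
t=Y['p'][190:275,155:265];s=S['p'][150:245,145:260]
c1=Y['p'][160:220,310:380];c2=S['p'][225:305,295:375]
f=lambda a:cv2.resize(a[:,:,::-1],(400,300),interpolation=cv2.INTER_CUBIC)
cv2.imwrite('pics/z.png',np.vstack([np.hstack([f(t),f(s)]),np.hstack([f(c1),f(c2)])]))
E
```

```text
top green 1188 [[0.4578, -0.0263, 0.1074], [0.5109, 0.0556, 0.1144], [0.5773, 0.1314, 0.1268]]
((516.97021484375, 52.907596588134766), (125.7301025390625, 165.22518920898438), 5.843112468719482)
orange [306  95  16  12  38] [ 1.0215 -0.3879  0.0147] [-0.755 -0.651  0.076] [ 0.986 -0.418  0.008] [ 1.058 -0.363  0.026]
orange [341  98  10  15  31] [ 0.9855 -0.5264  0.011 ] [-0.968 -0.248 -0.043] [ 0.945 -0.538  0.003] [ 1.02  -0.513  0.021]
orange [335 100   9  15  25] [ 0.9717 -0.4922  0.0114] [-0.984 -0.176  0.013] [ 0.938 -0.503  0.007] [ 1.013 -0.484  0.021]
orange [341 182   9   9  38] [ 0.5544 -0.3854  0.1392] [-0.396  0.397  0.828] [ 0.518 -0.432  0.038] [ 0.605 -0.353  0.196]
table z 0.000354118008035309
scene green 302 [[0.4752, -0.0243, 0.1082], [0.5002, 0.0039, 0.1118], [0.5729, 0.1124, 0.1161]]
((519.4088134765625, 46.145912170410156), (102.07623291015625, 146.8589630126953), 6.261667728424072)
table z -0.001349132302897238
```

View pics/z.png

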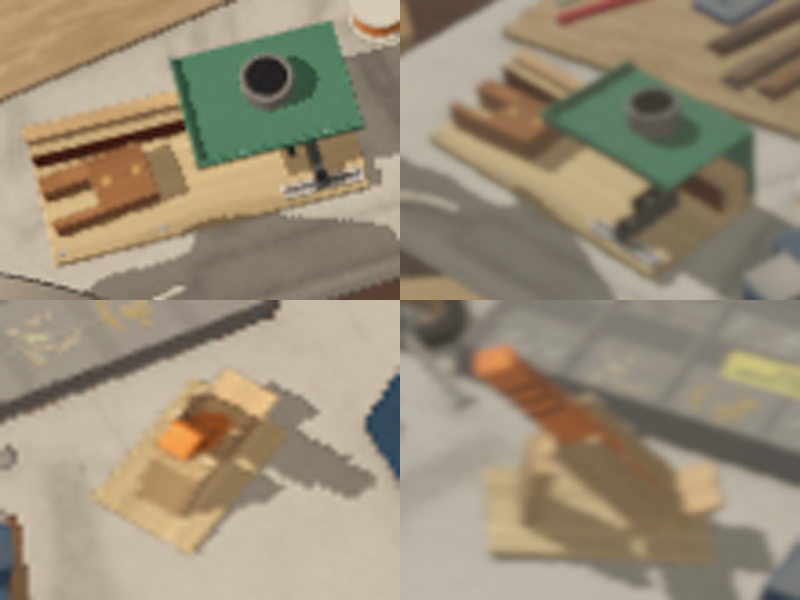

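```bash
python3 - <<'E'
from h import *
from rig import eyes
for n in('top','scene'):
    A=np.load(n+'0.npz');m=eyes.camera_model(n);C=cloud(m,A['d']);hsv=cv2.cvtColor(A['p'],cv2.COLOR_RGB2HSV)
    w=(A['d']>0)
    box=lambda x0,x1,y0,y1,z0,z1:w&(C[...,0]>x0)&(C[...,0]<x1)&(C[...,1]>y0)&(C[...,1]<y1)&(C[...,2]>z0)&(C[...,2]<z1)
    cr=box(.44,.72,-.48,-.28,-.01,.25)&(hsv[...,1]>60)&(hsv[...,0]<28)
    P=C[cr];print(n,'cradle',len(P),np.histogram(P[:,2],np.arange(0,.21,.01))[0])
    print(cv2.minAreaRect((P[P[:,2]<.025][:,:2]*1000).astype(np.float32)))
    o=(hsv[...,0]<13)&(hsv[...,1]>140)&cr
    ys,xs=np.nonzero(o);print('orange px',o.sum(),xs.min(),xs.max(),ys.min(),ys.max(),'hsv',hsv[o].mean(0))
    for z in np.arange(.1,.21,.02):
        q=C[o&(abs(C[...,2]-z)<.01)]
        if len(q):print(round(z,2),len(q),q.mean(0).round(4))
    b=(hsv[...,0]<14)&(hsv[...,1]>110)&box(.42,.62,.1,.34,.03,.07)
    P=C[b];print('block',b.sum(),np.median(P[:,2]),cv2.minAreaRect((P[P[:,2]>.042][:,:2]*1000).astype(np.float32)))
    ps=box(.38,.65,.05,.4,.008,.022)&(hsv[...,1]>50);P=C[ps];print('bed',len(P),np.median(P[:,2]),cv2.minAreaRect((P[:,:2]*1000).astype(np.float32)))
E
```

```text
top cradle 758 [198 157  14  51  99  36  22  23  23   9  13  12  11   6   0   7   4  10
  29   9]
((595.4000244140625, -405.44293212890625), (157.2727813720703, 194.70196533203125), 16.1803035736084)
orange px 36 342 349 182 189 hsv [ 11.77777778 190.97222222 133.72222222]
0.1 4 [ 0.576  -0.4037  0.101 ]
0.12 5 [ 0.5598 -0.3947  0.1203]
0.14 5 [ 0.5622 -0.387   0.1349]
0.16 9 [ 0.5456 -0.377   0.1575]
0.18 8 [ 0.5338 -0.3664  0.1812]
0.2 1 [ 0.5245 -0.3634  0.1957]
block 460 0.04745082342993512 ((479.9303283691406, 214.70733642578125), (81.97230529785156, 151.82958984375), 4.829224109649658)
bed 1601 0.01564173376227984 ((527.2384643554688, 224.79493713378906), (245.3987274169922, 348.6625061035156), 0.06116598844528198)
scene cradle 1738 [465 201  45  88 170  83  55  83  69  51  74  57  45  33  31  36  32  37
  65   3]
((614.1057739257812, -386.1576843261719), (172.28326416015625, 131.38853454589844), 38.18980026245117)
orange px 195 310 337 238 263 hsv [ 11.38461538 155.47179487 140.86666667]
0.1 5 [ 0.5739 -0.4048  0.1032]
0.12 45 [ 0.5581 -0.3953  0.1207]
0.14 44 [ 0.5478 -0.3875  0.1402]
0.16 44 [ 0.538  -0.3776  0.1601]
0.18 54 [ 0.5285 -0.3658  0.1792]
0.2 3 [ 0.5282 -0.3643  0.1904]
block 206 0.04564531266850774 ((477.566162109375, 227.1563262939453), (76.38471221923828, 101.51779174804688), 13.926302909851074)
bed 1275 0.013353179740236532 ((527.8885498046875, 224.99185180664062), (244.4214630126953, 349.02276611328125), 0.1562321037054062)
```

```bash
python3 - <<'E'
from h import *
from rig import eyes
m=eyes.camera_model('top');s=eyes.camera_model('scene')
P=onz(m,[(161.9,226.3),(171,265.1),(256.2,242.4)],.015)[:,:2];print('jig corners',P.round(4))
a=P[2]-P[1];print('len',np.hypot(*a),'yaw',np.degrees(np.arctan2(-a[1],-a[0]))-90, np.hypot(*(P[0]-P[1])))
for y in(5.8,):
    t=np.radians(y);R=np.array([[np.cos(t),-np.sin(t)],[np.sin(t),np.cos(t)]])
    print('origin from hood',np.array([.517,.053])-R@[.0135,-.0815],'from corners',P[1]-R@[-.075,.165],P[2]-R@[-.075,-.165],P[0]-R@[.075,.165])
Q=onz(m,[(326.6,199),(344.1,210.6),(349.4,175)],.012)[:,:2];print('cr',Q.round(4),np.hypot(*(Q[1]-Q[0])),np.hypot(*(Q[2]-Q[0])),np.degrees(np.arctan2(*(Q[2]-Q[0])[::-1])),np.degrees(np.arctan2(*(Q[1]-Q[0])[::-1])))
# triangulate handle end: orange bright top face
X=[]
for n,mm in(('top',m),('scene',s)):
    A=np.load(n+'0.npz');h=cv2.cvtColor(A['p'],cv2.COLOR_RGB2HSV)
    sl=(slice(170,200),slice(330,360)) if n=='top' else (slice(232,268),slice(305,345))
    o=np.zeros(h.shape[:2],bool);o[sl]=((h[...,0]<14)&(h[...,1]>150)&(h[...,2]>190))[sl]
    v,u=np.nonzero(o);print(n,o.sum(),u.mean(),v.mean());X.append((mm,u.mean(),v.mean()))
for mm,u,v in X:print(onz(mm,[(u,v)],.186))
E
```

```text
jig corners [[ 0.5576  0.3026]
 [ 0.4023  0.2836]
 [ 0.4364 -0.0368]]
len 0.32220286652937224 yaw 6.069214722836961 0.15639601223498673
origin from hood [0.49533302 0.13271852] from corners [0.49360534 0.12702968] [0.4943232  0.13494342] [0.49961213 0.13086059]
cr [[ 0.5639 -0.3363]
 [ 0.5052 -0.3917]
 [ 0.6499 -0.4516]] 0.08071855147739275 0.14383391282224162 -53.28091038909656 -136.69372837854874
top 2 343.0 186.5
scene 25 313.52 241.08
[[ 0.53162527 -0.35987874  0.186     ]]
[[ 0.52674765 -0.3564498   0.186     ]]
```

move_arm:
  increments:
    - [0,20,-35,20,0]
    - [0,20,-35,20,0]
    - [0,20,-40,20,0]
    - [0,20,-40,20,0]
    - [0,20,-40,20,-2]
  squeeze: 100

```text
time: 0.6
tcp_pos: [0.3933, 0.4162, 0.3026]
ee_rot: [-3.141, -0.0, 2.658]
ft_force: [0.5, 0.1, -0.1]
finger_gap: 0.0852
grip_force: 0.0
```

move_arm:
  increments:
    - [0,20,-40,0,-2]
    - [0,20,-40,0,-2]
    - [0,20,-40,0,-2]
    - [0,20,-40,0,-2]
    - [0,20,-40,0,-2]

```text
time: 1.1
tcp_pos: [0.4932, 0.2163, 0.302]
ee_rot: [-3.142, -0.0, 2.482]
ft_force: [0.4, -0.1, -0.0]
finger_gap: 0.0854
grip_force: 0.0
```

move_arm:
  increments:
    - [0,5,-40,0,-2]
    - [0,5,-40,0,-2]
    - [0,5,-40,0,-2]
    - [0,5,-40,0,-1.3]
    - [0,5,-40,0,0]

```text
time: 1.6
tcp_pos: [0.5176, 0.0164, 0.302]
ee_rot: [3.142, -0.0, 2.355]
ft_force: [0.4, 0.1, -0.1]
finger_gap: 0.0852
grip_force: 0.0
```

move_arm:
  increments:
    - [0,5,-40,0,0]
    - [0,5,-40,0,0]
    - [0,5,-40,0,0]
    - [0,5,-40,0,0]
    - [0,5,-40,0,0]

```text
time: 2.1
tcp_pos: [0.5427, -0.1834, 0.3019]
ee_rot: [3.142, -0.0, 2.356]
ft_force: [0.9, -0.3, 0.3]
finger_gap: 0.0855
grip_force: 0.0
```

move_arm:
  increments:
    - [0,0,-40,0,0]
    - [0,0,-40,0,0]
    - [0,0,-40,0,0]
    - [0,0,-40,0,0]
    - [0,0,0,0,0]

```text
time: 2.6
tcp_pos: [0.5408, -0.3474, 0.3016]
ee_rot: [-3.139, 0.001, 2.35]
ft_force: [-0.9, -0.1, 0.2]
finger_gap: 0.0856
grip_force: 0.0
```

move_arm:
  increments:
    - [0,1,-30,-30,0]
    - [0,0,0,-40,0]
    - [0,0,0,-30,0]
    - [0,0,0,0,0]
    - [0,0,0,0,0]

```text
time: 3.1
tcp_pos: [0.544, -0.3718, 0.2026]
ee_rot: [-3.141, -0.0, 2.356]
ft_force: [-0.4, -1.0, 2.0]
finger_gap: 0.0854
grip_force: 0.0
```

```bash
python3 - <<'E'
from h import *
p,d,m=grab('scene');q,e,mt=grab('top');o=get_obs();print(o['tcp_pos'],o['ee_rot'])
np.savez('g1.npz',p=p,d=d,q=q,e=e)
a=p[190:310,275:395];b=q[140:230,300:390]
f=lambda a:cv2.resize(a[:,:,::-1],(400,400),interpolation=cv2.INTER_CUBIC)
cv2.imwrite('pics/g1.png',np.hstack([f(a),f(b)]))
E
```

```text
[ 0.54466371 -0.37230453  0.20397035] [3.14090933e+00 2.14604496e-03 2.35613453e+00]
```

View pics/g1.png

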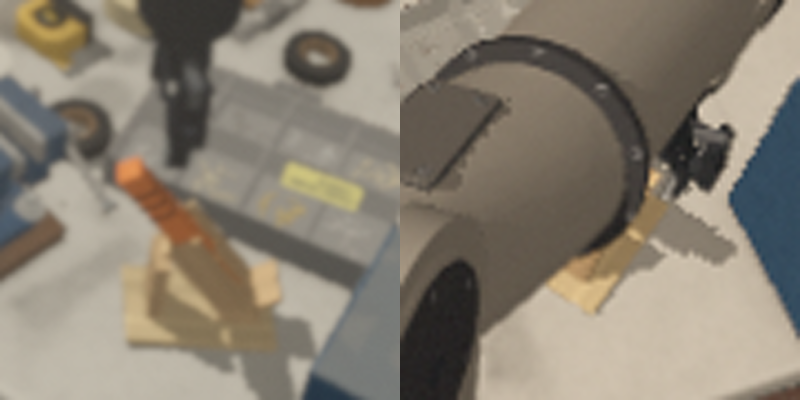

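The fingers are above the stick at crop (178,165), and the handle end is at crop (130,170). I'll project the planned grip point to check it.

```bash
python3 - <<'E'
from h import *
from rig import eyes
m=eyes.camera_model('scene');A=np.load('g1.npz')
t=np.array([.5443,-.372,0])
for z in(.203,.134,.153):print(z,((proj(m,t+[0,0,z])-[275,190])*400/120).round())
f=np.array([.605,-.435,.03]);d=np.array([-.4056,.4056,.819])
for l in(.105,.135,.15,.165,.19):print(l,((proj(m,f+l*d)-[275,190])*400/120).round())
h=cv2.cvtColor(A['p'],cv2.COLOR_RGB2HSV);C=cloud(m,A['d'])
o=(h[...,0]<14)&(h[...,1]>140)&(abs(C[...,0]-.56)<.06)&(abs(C[...,1]+.39)<.06)&(C[...,2]>.1)
P=C[o];c=P.mean(0);v=np.linalg.svd(P-c)[2][0];v*=np.sign(v[2]);print(c,v,len(P),np.degrees(np.arctan2(v[1],v[0])))
print('at z .153:',c+v*(.153-c[2])/v[2])
E
```

```text
0.203 [[160. 155.]]
0.134 [[150. 211.]]
0.153 [[153. 196.]]
0.105 [[181. 227.]]
0.135 [[164. 208.]]
0.15 [[155. 198.]]
0.165 [[146. 188.]]
0.19 [[131. 171.]]
[ 0.54212652 -0.3785915   0.15315674] [-0.41721995  0.45015617  0.78948524] 221 132.8253956958971
at z .153: [ 0.54220935 -0.37868087  0.153     ]
```

move_arm:
  increments:
    - [0,0,-2,-25,0]
    - [0,0,0,-25,0]
    - [0,0,0,-19,0]
    - [0,0,0,0,0]
    - [0.4,0,0,0,0]

```text
time: 3.7
tcp_pos: [0.5446, -0.3743, 0.1347]
ee_rot: [3.141, 0.002, 2.356]
ft_force: [0.2, -0.2, -0.1]
finger_gap: 0.0733
grip_force: 0.0
```

move_arm:
  increments:
    - [0.6,0,0,0,0]
    - [0.7,0,0,0,0]
    - [0.8,0,0,0,0]
    - [1,0,0,0,0]
    - [1,0,0,0,0]

```text
time: 4.2
tcp_pos: [0.5443, -0.374, 0.1338]
ee_rot: [3.141, 0.001, 2.356]
ft_force: [-0.1, 1.5, 7.3]
finger_gap: 0.0189
grip_force: 97.7
```

move_arm:
  increments:
    - [1,0,0,0,0]
    - [1,0,0,0,0]
    - [1,0,0,0,0]

```text
time: 4.5
tcp_pos: [0.5442, -0.374, 0.1339]
ee_rot: [3.141, 0.001, 2.356]
ft_force: [-1.2, 1.7, 7.9]
finger_gap: 0.0185
grip_force: 97.7
```

move_arm:
  increments:
    - [1,0,0,5,0]
    - [1,0,0,15,0]
    - [1,0,0,30,0]
    - [1,0,0,40,0]
    - [1,0,0,40,0]

```text
time: 5.0
tcp_pos: [0.5434, -0.374, 0.2654]
ee_rot: [-3.141, -0.0, 2.355]
ft_force: [1.2, -0.2, -1.0]
finger_gap: 0.0187
grip_force: 98.0
```

move_arm:
  increments:
    - [1,0,0,35,0]
    - [1,0,0,0,0]
    - [1,0,0,0,0]

```text
time: 5.3
tcp_pos: [0.544, -0.3741, 0.2994]
ee_rot: [3.141, 0.002, 2.356]
ft_force: [0.3, 0.0, -2.5]
finger_gap: 0.0183
grip_force: 98.1
```

```bash
python3 - <<'E'
from h import *
p,d,m=grab('scene');o=get_obs();print(o['tcp_pos'],o['ee_rot'],o['ft_force'],o['finger_gap'])
t=o['tcp_pos']
h=cv2.cvtColor(p,cv2.COLOR_RGB2HSV);C=cloud(m,d)
ok=(h[...,0]<14)&(h[...,1]>130)&(abs(C[...,0]-.57)<.1)&(abs(C[...,1]+.4)<.1)&(C[...,2]>.12)
P=C[ok];c=P.mean(0);v=np.linalg.svd(P-c)[2][0];v*=np.sign(v[2]);print(c,v,len(P),np.degrees(np.arctan2(v[1],v[0])),np.degrees(np.arccos(v[2])))
s=(P-c)@v;print(c+v*s.min(),c+v*s.max())
f=lambda a:cv2.resize(a[:,:,::-1],(560,560),interpolation=cv2.INTER_CUBIC)
cv2.imwrite('pics/l1.png',f(p[150:290,270:410]))
E
```

```text
[ 0.54364739 -0.37371682  0.29816283] [ 3.14141798e+00 -8.41164830e-05  2.35588777e+00] [ 0.66382152 -0.68378007 -1.04217976] 0.018678830975297774
[ 0.55089341 -0.39349778  0.29048024] [-0.40020731  0.42246979  0.81323637] 351 133.44989582110853 35.58665067967618
[ 0.59253875 -0.43745974  0.20585534] [ 0.52011739 -0.36100977  0.35301828]
```

View pics/l1.png

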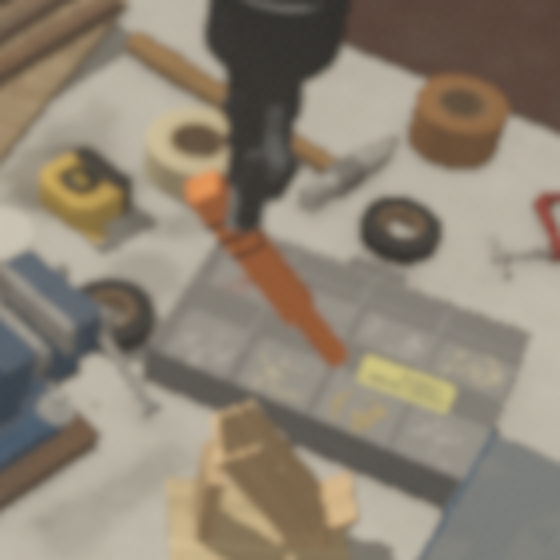

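The stick is held cleanly with its lean kept and the tip at crop (338,362). While the arm is clear of the jig I'll measure the block.

```bash
python3 - <<'E'
from h import *
o0=get_obs()['tcp_pos']
q,e,m=grab('top');p,d,ms=grab('scene')
print('tip ray',onz(ms,[(354.5,240.5)],.1945),'exp',o0+[.0615,-.0615,-.1045])
np.savez('j1.npz',p=p,d=d,q=q,e=e)
t=np.radians(5.9);R=np.array([[np.cos(t),-np.sin(t)],[np.sin(t),np.cos(t)]]);O=np.array([.4955,.1315])
J=lambda P:(P[...,:2]-O)@R*1000
for n,im,mm,sl in(('top',q,m,(slice(200,265),slice(155,225))),('scene',p,ms,(slice(150,215),slice(145,215)))):
    h=cv2.cvtColor(im,cv2.COLOR_RGB2HSV);o=np.zeros(h.shape[:2],np.uint8)
    o[sl]=((h[...,0]<13)&(h[...,1]>110)&(h[...,2]>95))[sl]
    k,l,st,_=cv2.connectedComponentsWithStats(o);i=1+st[1:,4].argmax();o=(l==i).astype(np.uint8)
    c=max(cv2.findContours(o,0,cv2.CHAIN_APPROX_NONE)[0],key=cv2.contourArea)[:,0]
    W=J(onz(mm,c,.049));print(n,st[i],'rect jig',cv2.minAreaRect(W.astype(np.float32)))
    print(cv2.approxPolyDP(W.astype(np.float32).reshape(-1,1,2),5,True)[:,0].round().tolist())
    z=im[sl][:,:,::-1];zz=cv2.resize(z,None,fx=6,fy=6,interpolation=cv2.INTER_CUBIC)
    ov=zz.copy();cc=cv2.resize(o[sl],None,fx=6,fy=6,interpolation=0);cv2.drawContours(ov,cv2.findContours(cc,0,2)[0],-1,(255,0,0),1)
    globals()['v'+n]=ov[:390,:400]
cv2.imwrite('pics/j1.png',np.hstack([vtop,vscene]))
E
```

```text
tip ray [[ 0.60059887 -0.43324966  0.1945    ]] exp [ 0.60514739 -0.43521682  0.19366283]
top [178 248  10   6  19] rect jig ((-46.51164245605469, 107.39044952392578), (10.205105781555176, 33.5071907043457), 12.728586196899414)
[[-48.0, 90.0], [-39.0, 95.0], [-50.0, 124.0], [-50.0, 98.0], [-42.0, 96.0]]
scene [191 150  22   7  61] rect jig ((180.94680786132812, 170.79962158203125), (20.205974578857422, 88.41958618164062), 71.37979125976562)
[[220.0, 147.0], [193.0, 177.0], [176.0, 177.0], [147.0, 191.0], [138.0, 181.0], [145.0, 172.0], [199.0, 160.0]]
```

View pics/j1.png

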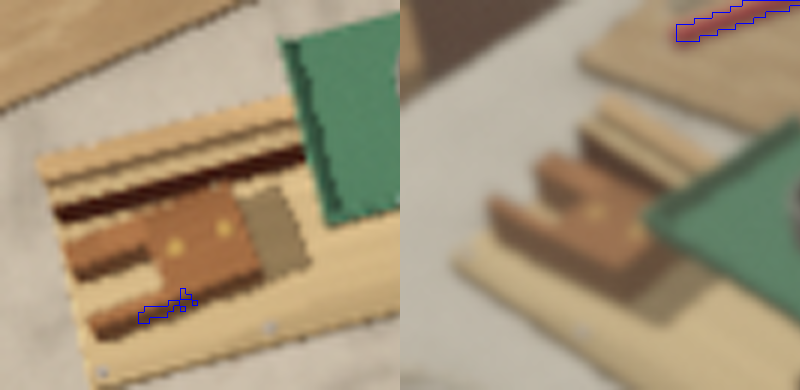

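```bash
python3 - <<'E'
from h import *
from rig import eyes
m=eyes.camera_model('top')
t=np.radians(5.9);R=np.array([[np.cos(t),-np.sin(t)],[np.sin(t),np.cos(t)]]);O=np.array([.4955,.1315])
def J(pts,z): return ((onz(m,np.array(pts)/6+[155-.42,200-.42],z)[:,:2]-O)@R*1000).round(1).tolist()
print('block FF,FN,RF,RN',J([(233,185),(263,270),(68,245),(90,320)],.049))
print('slot endF endN rearF rearN',J([(150,250),(162,290),(75,270),(88,315)],.049))
print('face top',J([(55,210),(303,148)],.056)); print('lip',J([(283,40),(330,228)],.126)); print('bed corner',J([(95,388)],.015))
E
```

```text
block FF,FN,RF,RN [[19.0, 51.1], [-38.8, 45.5], [7.9, 156.6], [-41.9, 153.1]]
slot endF endN rearF rearN [[-8.3, 108.9], [-35.0, 107.2], [-8.8, 155.6], [-38.6, 153.6]]
face top [[29.4, 159.1], [28.3, 4.2]]
lip [[71.0, -0.3], [-50.4, 0.1]]
bed corner [[-73.4, 162.3]]
```

move_arm:
  increments:
    - [1,-5,20,0,0]
    - [1,-5,40,0,-2]
    - [1,-5,40,0,-2]
    - [1,-5,40,0,-2]
    - [1,-5,40,0,-2]

```text
time: 5.95
tcp_pos: [0.518, -0.1923, 0.2971]
ee_rot: [-3.14, -0.001, 2.215]
ft_force: [0.1, 0.5, -0.6]
finger_gap: 0.0185
grip_force: 98.1
```

move_arm:
  increments:
    - [1,-5,40,0,-2]
    - [1,-5,40,0,-2]
    - [1,-5,40,0,-2]
    - [1,-5,40,0,-2]
    - [1,-5,40,0,-2]

```text
time: 6.45
tcp_pos: [0.493, 0.0077, 0.2975]
ee_rot: [-3.141, -0.0, 2.04]
ft_force: [0.8, 0.5, -0.5]
finger_gap: 0.0184
grip_force: 98.1
```

move_arm:
  increments:
    - [1,-5,40,0,-3]
    - [1,-5,40,0,-3]
    - [1,-5,40,0,-3]
    - [1,-5,40,0,-3]
    - [1,-5,40,0,-3]

```text
time: 6.95
tcp_pos: [0.468, 0.2074, 0.2973]
ee_rot: [-3.14, 0.0, 1.778]
ft_force: [0.2, -0.0, -1.0]
finger_gap: 0.0182
grip_force: 98.1
```

move_arm:
  increments:
    - [1,-5,40,0,-3]
    - [1,-5,40,0,-3]
    - [1,-5,40,-30,-0.1]
    - [1,-4,20,-30,0]
    - [1,0,2,-30,0]

```text
time: 7.45
tcp_pos: [0.4481, 0.3507, 0.2058]
ee_rot: [-3.14, 0.001, 1.677]
ft_force: [0.1, -0.8, -1.0]
finger_gap: 0.0188
grip_force: 98.0
```

move_arm:
  increments:
    - [1,0,0,0,0]
    - [1,0,0,0,0]

```text
time: 7.65
tcp_pos: [0.45, 0.3472, 0.2082]
ee_rot: [-3.141, 0.001, 1.673]
ft_force: [-0.1, 0.5, -1.3]
finger_gap: 0.0187
grip_force: 98.0
```

```bash
python3 - <<'E'
from h import *
o=get_obs();print(o['tcp_pos'],o['ee_rot'],o['ft_force'],o['finger_gap'])
p,d,m=grab('scene');q,e,mt=grab('top');np.savez('k1.npz',p=p,d=d,q=q,e=e)
h=cv2.cvtColor(p,cv2.COLOR_RGB2HSV);C=cloud(m,d);t=o['tcp_pos']
ok=(h[...,0]<14)&(h[...,1]>130)&(abs(C[...,0]-.45)<.08)&(abs(C[...,1]-.32)<.14)&(C[...,2]>.1)
P=C[ok]
if len(P)>10:
    c=P.mean(0);v=np.linalg.svd(P-c)[2][0];v*=np.sign(v[2]);s=(P-c)@v;print(len(P),v,c+v*s.min(),c+v*s.max())
tip=t+[.0089,-.0865,-.1045];print('proj tip',(proj(m,tip)-[120,90])*5)
cv2.imwrite('pics/k1.png',cv2.resize(p[90:210,120:240,::-1],(600,600),interpolation=cv2.INTER_CUBIC))
E
```

```text
[0.44997173 0.34718378 0.20820721] [-3.14057445e+00  1.30456692e-03  1.67276932e+00] [-0.12627267  0.53055332 -1.2921952 ] 0.01865356903390879
265 [-0.0088472   0.55410635  0.83239887] [0.45171637 0.26432696 0.113623  ] [0.45013841 0.36315581 0.26208733]
proj tip [[224.94969263 398.9354091 ]]
```

View pics/k1.png

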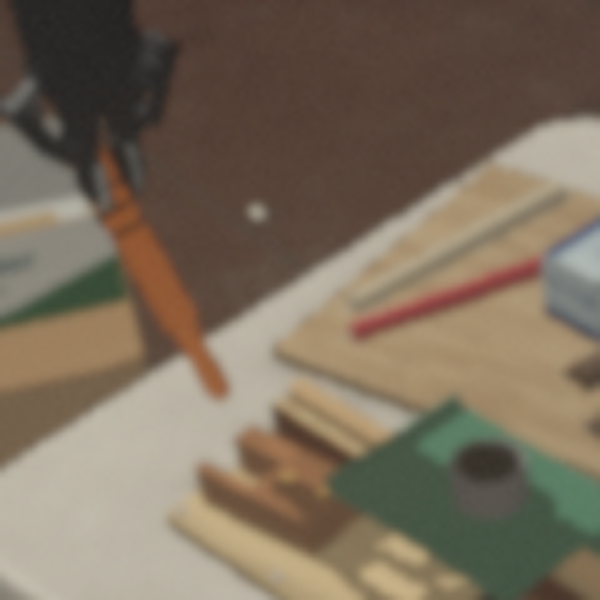

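The tip is at crop (222,396), against a predicted (225,399), so the model of the held stick is right. I'll check the planned insertion point against the slot, whose prong ends are at about (245,435) and (203,468).

```bash
python3 - <<'E'
from h import *
from rig import eyes
m=eyes.camera_model('scene');t=get_obs()['tcp_pos']
f=lambda P:((proj(m,P)-[120,90])*5).round().tolist()
a=t+[.0089,-.0865,-.1045]; a[2]=.049; print('tip at z.049',f(a))
th=np.radians(5.9);R=np.array([[np.cos(th),-np.sin(th)],[np.sin(th),np.cos(th)]]);O=np.array([.4947,.1294])
for q in([-35,156],[-7,158],[9,158],[-41,155],[-34,109],[-7,111]):
    w=O+R@np.array(q)/1000;print(q,f([*w,.049]))
print('tip jig',(a[:2]-O)@R*1000)
E
```

```text
tip at z.049 [[237.0, 457.0]]
[-35, 156] [[203.0, 454.0]]
[-7, 158] [[231.0, 434.0]]
[9, 158] [[248.0, 423.0]]
[-41, 155] [[197.0, 458.0]]
[-34, 109] [[246.0, 481.0]]
[-7, 111] [[274.0, 461.0]]
tip jig [-21.30134102 134.71163937]
```

move_arm:
  increments:
    - [1,0,0,-20,0]
    - [1,0,0,-20,0]
    - [1,0,0,-6,0]
    - [1,0,0,0,0]
    - [1,0,0,0,0]

```text
time: 8.25
tcp_pos: [0.4505, 0.3481, 0.1635]
ee_rot: [3.14, -0.001, 1.673]
ft_force: [0.1, 1.3, -1.7]
finger_gap: 0.0183
grip_force: 98.1
```

```bash
python3 - <<'E'
from h import *
o=get_obs();print(o['tcp_pos'],o['ft_force'])
p,d,m=grab('scene');q,e,mt=grab('top');np.savez('k2.npz',p=p,d=d,q=q,e=e)
print('tip',(proj(m,o['tcp_pos']+[.0089,-.0865,-.1045])-[135,140])*8)
z=lambda a:cv2.resize(a[:,:,::-1],(400,560),interpolation=cv2.INTER_CUBIC)
cv2.imwrite('pics/k2.png',np.hstack([z(p[140:210,135:185]),z(q[205:275,150:200])]))
E
```

```text
[0.45054486 0.34812985 0.16350253] [ 0.13673576  1.31598828 -1.69820639]
tip [[254.62585893 313.83194764]]
```

View pics/k2.png

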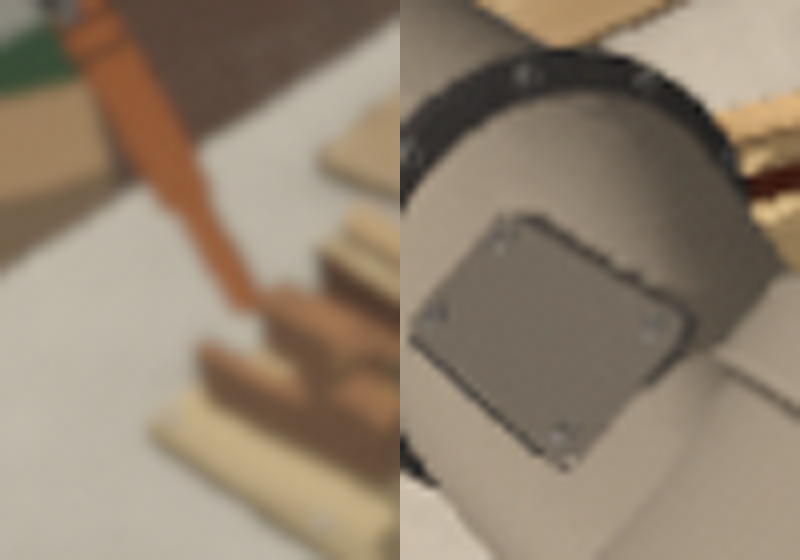

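The tip is at left-panel (248,305), and the prong ends are at about (265,300) far and (203,348) near. The tip sits slightly towards the fence side and the rear of the slot. I'll correct about 4 mm in −x and 8 mm forward, then lower it carefully.

move_arm:
  increments:
    - [1,-3,-8,0,0]
    - [1,0,0,0,0]
    - [1,0,0,-5,0]
    - [1,0,0,-5,0]
    - [1,0,0,-3,0]

```text
time: 8.85
tcp_pos: [0.4467, 0.3398, 0.1484]
ee_rot: [-3.141, 0.0, 1.674]
ft_force: [-0.1, -0.3, -1.1]
finger_gap: 0.0184
grip_force: 98.2
```

move_arm:
  increments:
    - [1,0,0,-2,0]
    - [1,0,0,-2,0]
    - [1,0,0,0,0]

```text
time: 9.15
tcp_pos: [0.4468, 0.3398, 0.1448]
ee_rot: [-3.141, 0.0, 1.673]
ft_force: [-0.2, -0.1, -0.4]
finger_gap: 0.0185
grip_force: 98.2
```

```bash
python3 - <<'E'
from h import *
o=get_obs();print(o['tcp_pos'],o['ft_force'],o['moment'])
p,d,m=grab('scene');np.savez('k3.npz',p=p,d=d)
print('tip',(proj(m,o['tcp_pos']+[.0089,-.0865,-.1045])-[140,150])*10)
cv2.imwrite('pics/k3.png',cv2.resize(p[150:210,140:200,::-1],(600,600),interpolation=cv2.INTER_CUBIC))
E
```

```text
[0.44680567 0.33983993 0.14482647] [-0.23665136 -0.0717828  -0.44275354] [0.08087812 0.050251   0.00243704]
tip [[280.20358008 346.84835504]]
```

View pics/k3.png

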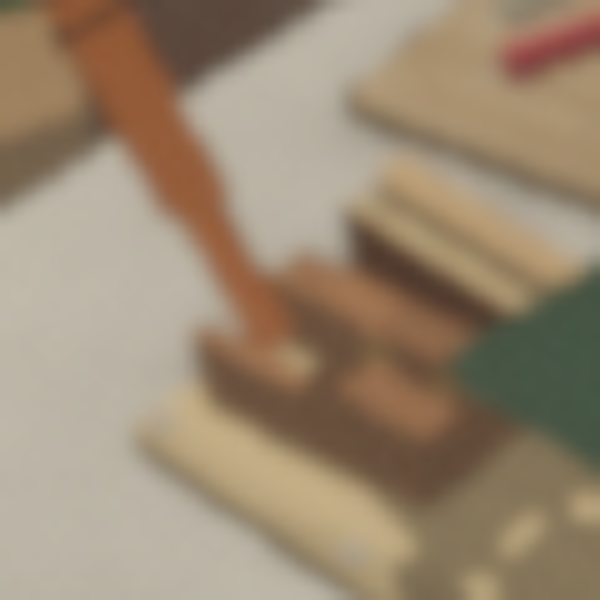

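The ball is in the slot at about (265,330), between the prongs, with no contact force. I'll lower it the rest of the way and start easing toward the fence.

move_arm:
  increments:
    - [1,0,0,-5,0]
    - [1,0,0,-6,0]
    - [1,0,0,-6,0]
    - [1,0,0,0,0]

```text
time: 9.6
tcp_pos: [0.4464, 0.3395, 0.127]
ee_rot: [-3.14, 0.001, 1.673]
ft_force: [0.2, 0.0, -0.9]
finger_gap: 0.0185
grip_force: 98.2
```

move_arm:
  increments:
    - [1,2,0,0,0]
    - [1,2,0,0,0]
    - [1,2,0,0,0]
    - [1,0,0,0,0]

```text
time: 10.0
tcp_pos: [0.4533, 0.3399, 0.1283]
ee_rot: [3.141, -0.0, 1.673]
ft_force: [0.6, -0.2, -0.3]
finger_gap: 0.0186
grip_force: 98.2
```

move_arm:
  increments:
    - [1,2,0.2,0,0]
    - [1,2,0.2,0,0]
    - [1,0,0,0,0]

```text
time: 10.3
tcp_pos: [0.4571, 0.3403, 0.1282]
ee_rot: [-3.142, -0.0, 1.673]
ft_force: [0.2, -0.4, -0.0]
finger_gap: 0.0186
grip_force: 98.1
```

move_arm:
  increments:
    - [1,2,0.2,0,0]
    - [1,2,0.2,0,0]
    - [1,0,0,0,0]

```text
time: 10.6
tcp_pos: [0.4612, 0.3407, 0.1281]
ee_rot: [3.142, 0.0, 1.673]
ft_force: [-0.3, -0.4, -1.0]
finger_gap: 0.0185
grip_force: 98.1
```

move_arm:
  increments:
    - [1,2,0.2,0,0]
    - [1,2,0.2,0,0]
    - [1,0,0,0,0]

```text
time: 10.9
tcp_pos: [0.4652, 0.3411, 0.1281]
ee_rot: [3.141, 0.0, 1.673]
ft_force: [-0.3, -0.0, 0.5]
finger_gap: 0.0187
grip_force: 98.1
```

move_arm:
  increments:
    - [1,2,0.2,0,0]
    - [1,1,0.1,0,0]
    - [1,0,0,0,0]

```text
time: 11.2
tcp_pos: [0.468, 0.3414, 0.1281]
ee_rot: [-3.142, -0.0, 1.673]
ft_force: [-0.4, -0.1, -1.3]
finger_gap: 0.0188
grip_force: 98.1
```

move_arm:
  increments:
    - [1,2,0.2,0,0]
    - [1,0,0,0,0]
    - [1,0,0,0,0]

```text
time: 11.5
tcp_pos: [0.47, 0.3416, 0.1281]
ee_rot: [3.142, 0.0, 1.673]
ft_force: [-1.0, 0.0, -0.7]
finger_gap: 0.0186
grip_force: 98.1
```

move_arm:
  increments:
    - [1,1,0.1,0,0]
    - [1,1,0.1,0,0]
    - [1,0,0,0,0]

```text
time: 11.8
tcp_pos: [0.472, 0.3418, 0.1282]
ee_rot: [3.142, -0.0, 1.673]
ft_force: [-1.0, 0.1, -0.1]
finger_gap: 0.0188
grip_force: 98.1
```

move_arm:
  increments:
    - [1,1,0.1,0,0]
    - [1,1,0.1,0,0]
    - [1,0,0,0,0]

```text
time: 12.1
tcp_pos: [0.474, 0.342, 0.1281]
ee_rot: [-3.142, 0.0, 1.673]
ft_force: [-0.1, -0.8, -0.6]
finger_gap: 0.0185
grip_force: 98.0
```

move_arm:
  increments:
    - [1,1,0.1,0,0]
    - [1,0,0,0,0]
    - [1,0,0,0,0]

```text
time: 12.4
tcp_pos: [0.4748, 0.3421, 0.1281]
ee_rot: [-3.141, -0.0, 1.673]
ft_force: [-2.6, -0.7, -0.2]
finger_gap: 0.0182
grip_force: 98.1
```

move_arm:
  increments:
    - [1,0,0,0,0]
    - [1,0,0,0,0]

```text
time: 12.6
tcp_pos: [0.4748, 0.3421, 0.1281]
ee_rot: [-3.141, -0.0, 1.673]
ft_force: [-1.7, -0.7, -0.8]
finger_gap: 0.0185
grip_force: 98.2
```

move_arm:
  increments:
    - [1,1,0.1,0,0]
    - [1,0,0,0,0]
    - [1,0,0,0,0]

```text
time: 12.9
tcp_pos: [0.4758, 0.3422, 0.1281]
ee_rot: [-3.141, -0.0, 1.673]
ft_force: [-2.4, -0.1, -0.5]
finger_gap: 0.0186
grip_force: 98.2
```

move_arm:
  increments:
    - [1,1,0.1,0,0]
    - [1,0,0,0,0]
    - [1,0,0,0,0]

```text
time: 13.2
tcp_pos: [0.4768, 0.3424, 0.1281]
ee_rot: [-3.141, -0.0, 1.673]
ft_force: [-4.3, 0.1, 1.0]
finger_gap: 0.0181
grip_force: 98.5
```

move_arm:
  increments:
    - [1,0.7,-2,0,0]
    - [1,0.2,-2,0,0]
    - [1,0.2,-2,0,0]
    - [1,0.2,-2,0,0]
    - [1,0.2,-2,0,0]

```text
time: 13.7
tcp_pos: [0.4783, 0.3324, 0.1282]
ee_rot: [-3.142, -0.001, 1.674]
ft_force: [-4.9, 2.1, -0.6]
finger_gap: 0.0184
grip_force: 99.7
```

move_arm:
  increments:
    - [1,0.2,-2,0,0]
    - [1,0.2,-2,0,0]
    - [1,0.2,-2,0,0]
    - [1,0.2,-2,0,0]
    - [1,0.2,-2,0,0]

```text
time: 14.2
tcp_pos: [0.4794, 0.3221, 0.1282]
ee_rot: [-3.142, -0.0, 1.673]
ft_force: [-3.4, 1.5, -0.3]
finger_gap: 0.0183
grip_force: 99.2
```

move_arm:
  increments:
    - [1,0.3,-2.5,0,0]
    - [1,0.3,-2.5,0,0]
    - [1,0.3,-2.5,0,0]
    - [1,0.3,-2.5,0,0]
    - [1,0.3,-2.5,0,0]

```text
time: 14.7
tcp_pos: [0.4812, 0.3104, 0.1286]
ee_rot: [3.141, -0.001, 1.674]
ft_force: [-3.5, 5.1, 4.5]
finger_gap: 0.0185
grip_force: 100.4
```

move_arm:
  increments:
    - [1,0.3,-2.5,0,0]
    - [1,0.3,-2.5,0,0]
    - [1,0.3,-2.5,0,0]
    - [1,0.3,-2.5,0,0]
    - [1,0,0,0,0]

```text
time: 15.2
tcp_pos: [0.4824, 0.3001, 0.1286]
ee_rot: [3.141, -0.001, 1.673]
ft_force: [-4.1, 5.2, 2.6]
finger_gap: 0.0189
grip_force: 100.3
```

```bash
python3 - <<'E'
from h import *
o=get_obs();t=o['tcp_pos'];print(t,o['ft_force'])
th=np.radians(5.9);R=np.array([[np.cos(th),-np.sin(th)],[np.sin(th),np.cos(th)]]);O=np.array([.4947,.1294])
print('tcp jig',(t[:2]-O)@R*1000)
p,d,m=grab('scene');np.savez('k4.npz',p=p)
cv2.imwrite('pics/k4.png',cv2.resize(p[145:215,140:220,::-1],(800,600),interpolation=cv2.INTER_CUBIC))
E
```

```text
[0.48242594 0.30011143 0.12855046] [-4.05629098  5.19045197  2.64975158]
tcp jig [  5.33881518 171.06882118]
```

View pics/k4.png

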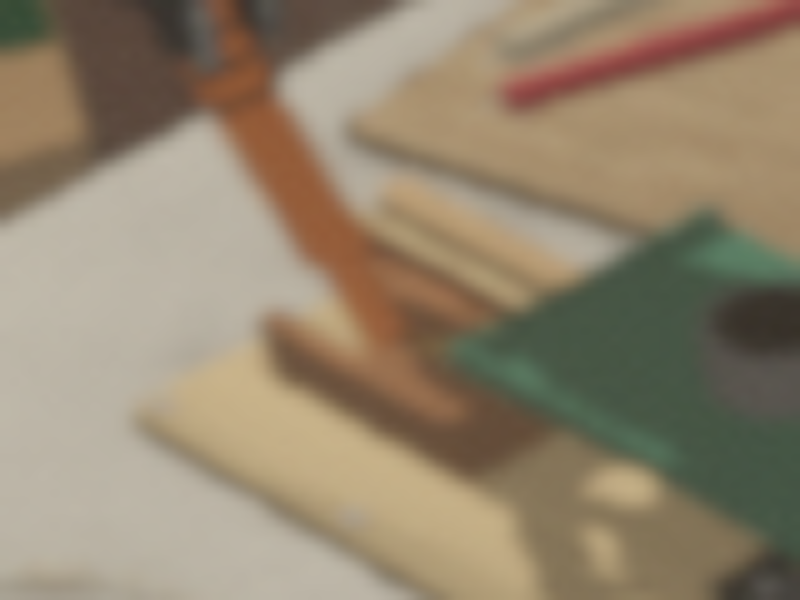

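The stick sits in the slot at about (385,340), with the block alongside the fence and its front entering the hood. Side force is about 4 N and feed force about 5 N. I'll continue the feed.

move_arm:
  increments:
    - [1,0.6,-3,0,0]
    - [1,0.3,-3,0,0]
    - [1,0.3,-3,0,0]
    - [1,0.3,-3,0,0]
    - [1,0.3,-3,0,0]

```text
time: 15.75
tcp_pos: [0.4839, 0.2844, 0.128]
ee_rot: [-3.141, 0.0, 1.673]
ft_force: [-2.3, 1.9, -2.4]
finger_gap: 0.0185
grip_force: 99.9
```

move_arm:
  increments:
    - [1,0.4,-3,0,0]
    - [1,0.3,-3,0,0]
    - [1,0.3,-3,0,0]
    - [1,0.3,-3,0,0]
    - [1,0.3,-3,0,0]

```text
time: 16.25
tcp_pos: [0.4855, 0.2696, 0.1281]
ee_rot: [-3.141, -0.0, 1.674]
ft_force: [-3.6, 2.2, -2.5]
finger_gap: 0.0186
grip_force: 99.9
```

move_arm:
  increments:
    - [1,0.7,-2.5,0,0]
    - [1,0.5,-2.5,0,0]
    - [1,0.3,-2.5,0,0]
    - [1,0.3,-2.5,0,0]
    - [1,0.3,-2.5,0,0]

```text
time: 16.75
tcp_pos: [0.4878, 0.2579, 0.1286]
ee_rot: [3.141, -0.001, 1.674]
ft_force: [-4.3, 6.3, 3.3]
finger_gap: 0.0185
grip_force: 100.7
```

move_arm:
  increments:
    - [1,0.3,-2.5,0,0]
    - [1,0.3,-2.5,0,0]
    - [1,0.3,-2.5,0,0]
    - [1,0.3,-2.5,0,0]
    - [1,0.2,-2.5,0,0]

```text
time: 17.25
tcp_pos: [0.4893, 0.2458, 0.1288]
ee_rot: [3.141, -0.002, 1.674]
ft_force: [-4.5, 7.2, 4.3]
finger_gap: 0.0187
grip_force: 101.3
```

move_arm:
  increments:
    - [1,0.3,-2.5,0,0]
    - [1,0.2,-2.5,0,0]
    - [1,0.3,-2.5,0,0]
    - [1,0.2,-2.5,0,0]
    - [1,0.3,-2.5,0,0]

```text
time: 17.75
tcp_pos: [0.4906, 0.2333, 0.1288]
ee_rot: [3.141, -0.002, 1.674]
ft_force: [-5.2, 6.9, 4.9]
finger_gap: 0.0184
grip_force: 101.3
```

move_arm:
  increments:
    - [1,0.3,-2.5,0,0]
    - [1,0.2,-2.5,0,0]
    - [1,0.3,-2.5,0,0]
    - [1,0.2,-2.5,0,0]
    - [1,0.3,-2.5,0,0]

```text
time: 18.25
tcp_pos: [0.4919, 0.2208, 0.1288]
ee_rot: [3.141, -0.002, 1.674]
ft_force: [-4.5, 7.4, 5.2]
finger_gap: 0.0184
grip_force: 101.3
```

move_arm:
  increments:
    - [1,0.2,-2.5,0,0]
    - [1,0.3,-2.5,0,0]
    - [1,0.2,-2.5,0,0]
    - [1,0.3,-2.5,0,0]
    - [1,0.3,-2.5,0,0]

```text
time: 18.75
tcp_pos: [0.4932, 0.2082, 0.1288]
ee_rot: [3.141, -0.001, 1.674]
ft_force: [-6.0, 7.6, 5.5]
finger_gap: 0.0188
grip_force: 101.3
```

move_arm:
  increments:
    - [1,0.2,-1.5,0,0]
    - [1,0.1,-1.5,0,0]
    - [1,0.2,-1.5,0,0]
    - [1,0.1,-1.5,0,0]
    - [1,0.2,-1.5,0,0]

```text
time: 19.25
tcp_pos: [0.494, 0.2008, 0.1288]
ee_rot: [3.141, -0.002, 1.674]
ft_force: [-5.8, 6.9, 4.6]
finger_gap: 0.0181
grip_force: 101.4
```

move_arm:
  increments:
    - [1,0.1,-1.5,0,0]
    - [1,0.2,-1.5,0,0]
    - [1,0.1,-1.5,0,0]
    - [1,0.2,-1.5,0,0]
    - [1,0.1,-1.5,0,0]

```text
time: 19.75
tcp_pos: [0.4947, 0.1933, 0.1288]
ee_rot: [3.141, -0.001, 1.674]
ft_force: [-5.0, 6.9, 5.3]
finger_gap: 0.0185
grip_force: 101.4
```

move_arm:
  increments:
    - [1,0.1,-1.5,0,0]
    - [1,0.2,-1.5,0,0]
    - [1,0.1,-1.5,0,0]
    - [1,0.2,-1.5,0,0]
    - [1,0.1,-1.5,0,0]

```text
time: 20.25
tcp_pos: [0.4954, 0.1857, 0.1287]
ee_rot: [3.141, -0.001, 1.674]
ft_force: [-5.0, 6.4, 4.9]
finger_gap: 0.0183
grip_force: 101.2
```

move_arm:
  increments:
    - [1,0.1,-1.5,0,0]
    - [1,0.2,-1.5,0,0]
    - [1,0.2,-1.5,0,0]
    - [1,0.2,-1.5,0,0]
    - [1,0.1,-1.5,0,0]

```text
time: 20.75
tcp_pos: [0.4962, 0.1782, 0.1287]
ee_rot: [3.141, -0.001, 1.674]
ft_force: [-5.1, 6.3, 4.2]
finger_gap: 0.0186
grip_force: 101.3
```

move_arm:
  increments:
    - [1,0.1,-1,0,0]
    - [1,0.1,-1,0,0]
    - [1,0.1,-1,0,0]
    - [1,0.1,-1,0,0]
    - [1,0.1,-1,0,0]

```text
time: 21.25
tcp_pos: [0.4967, 0.1734, 0.1288]
ee_rot: [3.141, -0.002, 1.674]
ft_force: [-6.4, 7.4, 6.1]
finger_gap: 0.0187
grip_force: 101.7
```

move_arm:
  increments:
    - [1,0.1,-1,0,0]
    - [1,0.1,-1,0,0]
    - [1,0.1,-1,0,0]

```text
time: 21.55
tcp_pos: [0.497, 0.1706, 0.1289]
ee_rot: [3.141, -0.002, 1.674]
ft_force: [-4.6, 6.5, 3.4]
finger_gap: 0.0188
grip_force: 101.2
```

move_arm:
  increments:
    - [1,0.1,-1,0,0]
    - [1,0.1,-1,0,0]
    - [1,0,0,0,0]

```text
time: 21.85
tcp_pos: [0.4976, 0.1688, 0.1293]
ee_rot: [3.14, -0.002, 1.674]
ft_force: [-6.6, 9.8, 10.6]
finger_gap: 0.0186
grip_force: 100.7
```

move_arm:
  increments:
    - [1,0,0,1,0]
    - [1,0,0,0,0]
    - [1,0,0,0,0]

```text
time: 22.15
tcp_pos: [0.4972, 0.1681, 0.1297]
ee_rot: [3.141, -0.001, 1.674]
ft_force: [-4.0, 7.8, 4.0]
finger_gap: 0.0186
grip_force: 100.1
```

```bash
python3 - <<'E'
from h import *
o=get_obs();t=o['tcp_pos'];print(t,o['ft_force'],o['moment'],o['grip_force'])
p,d,m=grab('scene');h=cv2.cvtColor(p,cv2.COLOR_RGB2HSV);C=cloud(m,d)
ok=(h[...,0]<14)&(h[...,1]>130)&(abs(C[...,0]-.5)<.06)&(abs(C[...,1]-.15)<.1)&(C[...,2]>.07)
P=C[ok];c=P.mean(0);v=np.linalg.svd(P-c)[2][0];v*=np.sign(v[2]);s=(P-c)@v;print(len(P),v,np.degrees(np.arccos(v[2])),c+v*s.min()-t,c+v*s.max()-t)
E
```

```text
[0.49719474 0.16812794 0.12972724] [-3.95883502  7.76630751  3.96314695] [ 2.09471323  1.4425022  -0.2086039 ] 100.08080150932074
81 [0.1372723  0.36683687 0.92010164] 23.05905479910937 [-0.00761231 -0.02152795 -0.02271846] [0.00067016 0.00060553 0.03279683]
```

```bash
python3 - <<'E'
from h import *
o=get_obs();t=o['tcp_pos']
for n in('scene',):
    p,d,m=grab(n);h=cv2.cvtColor(p,cv2.COLOR_RGB2HSV);C=cloud(m,d)
    ok=((h[...,0]<16)&(h[...,1]>110)&(abs(C[...,0]-t[0])<.05)&(abs(C[...,1]-t[1])<.12)&(C[...,2]>.06)&(C[...,2]<.24))
    k,l,st,_=cv2.connectedComponentsWithStats(ok.astype(np.uint8))
    for i in range(1,k):
        if st[i,4]>8:
            P=C[l==i]-t;print(st[i],P.min(0).round(3),P.max(0).round(3))
            for z in np.arange(-.06,.07,.015):
                q=P[abs(P[:,2]-z)<.0075]
                if len(q):print('  ',round(z,3),len(q),np.median(q,0).round(4))
    # reference k1 (held in free air)
    A=np.load('k1.npz');t1=np.array([.45,.3472,.2082]);h=cv2.cvtColor(A['p'],cv2.COLOR_RGB2HSV);C=cloud(m,A['d'])
    ok=((h[...,0]<16)&(h[...,1]>110)&(abs(C[...,0]-t1[0])<.05)&(abs(C[...,1]-t1[1])<.12)&(C[...,2]>.12))
    P=C[ok]-t1
    for z in np.arange(-.09,.07,.015):
        q=P[abs(P[:,2]-z)<.0075]
        if len(q):print(' ref',round(z,3),len(q),np.median(q,0).round(4))
E
```

```text
[184 162  12  20 112] [-0.015 -0.035 -0.03 ] [0.012 0.008 0.033]
   -0.03 3 [-0.0107 -0.0105 -0.0249]
   -0.015 30 [-0.0057 -0.0194 -0.0125]
   0.0 34 [-0.0067 -0.0128  0.0009]
   0.015 35 [-0.0045 -0.0055  0.0144]
   0.03 10 [0.0063 0.0023 0.0273]
 ref -0.09 6 [ 0.0037 -0.0778 -0.0857]
 ref -0.075 18 [ 0.0044 -0.0694 -0.0752]
 ref -0.06 28 [-0.0003 -0.0585 -0.0592]
 ref -0.045 35 [ 0.0003 -0.0509 -0.0454]
 ref -0.03 47 [-0.0014 -0.0406 -0.0303]
 ref -0.015 43 [-0.0024 -0.0283 -0.0152]
 ref 0.0 32 [-0.0003 -0.021  -0.0005]
 ref 0.015 37 [-0.0026 -0.0094  0.0134]
 ref 0.03 22 [ 0.0047 -0.0026  0.0314]
 ref 0.045 15 [0.0079 0.0093 0.0437]
 ref 0.06 4 [0.0054 0.0123 0.0543]
```

move_arm:
  increments:
    - [1,0,0,1,0]
    - [1,0,0,1,0]
    - [1,0,0,1,0]
    - [1,0,0,0,0]
  squeeze: 120

```text
time: 22.65
tcp_pos: [0.4968, 0.1673, 0.1322]
ee_rot: [-3.141, -0.0, 1.673]
ft_force: [-3.7, 3.1, -3.6]
finger_gap: 0.0176
grip_force: 117.6
```

move_arm:
  increments:
    - [1,0.1,-1,0.5,0]
    - [1,0.1,-1,0.5,0]
    - [1,0,0,0,0]

```text
time: 22.95
tcp_pos: [0.497, 0.1653, 0.1331]
ee_rot: [-3.141, -0.0, 1.673]
ft_force: [-3.6, 3.0, -4.9]
finger_gap: 0.0179
grip_force: 118.0
```

move_arm:
  increments:
    - [1,0.1,-1,0,0]
    - [1,0.1,-1,0,0]
    - [1,0.1,-1,0,0]
    - [1,0,0,0,0]

```text
time: 23.35
tcp_pos: [0.4973, 0.1625, 0.1332]
ee_rot: [-3.142, -0.0, 1.674]
ft_force: [-3.4, 4.5, -3.7]
finger_gap: 0.0182
grip_force: 118.2
```

move_arm:
  increments:
    - [1,0.1,-1,0,0]
    - [1,0.1,-1,0,0]
    - [1,0.1,-1,0,0]
    - [1,0,0,0,0]

```text
time: 23.75
tcp_pos: [0.4979, 0.1604, 0.1337]
ee_rot: [3.141, -0.002, 1.674]
ft_force: [-6.0, 8.5, 1.5]
finger_gap: 0.018
grip_force: 119.0
```

move_arm:
  increments:
    - [1,-0.7,0,1,0]
    - [1,-0.7,0,1,0]
    - [1,0,0,0,0]

```text
time: 24.05
tcp_pos: [0.4972, 0.1599, 0.1355]
ee_rot: [3.14, -0.001, 1.674]
ft_force: [0.4, 6.6, -4.8]
finger_gap: 0.0177
grip_force: 116.3
```

```bash
cat > lean.py <<'E'
from h import *
o=get_obs();t=o['tcp_pos'];p,d,m=grab('scene');h=cv2.cvtColor(p,cv2.COLOR_RGB2HSV);C=cloud(m,d)
ok=((h[...,0]<16)&(h[...,1]>110)&(abs(C[...,0]-t[0])<.05)&(abs(C[...,1]-t[1])<.13)&(C[...,2]>t[2]-.11)&(C[...,2]<t[2]+.1))
if t[1]>0: ok&=C[...,2]>.06
P=C[ok]-t
print(t,o['ft_force'])
for z in np.arange(-.105,.08,.015):
    q=P[abs(P[:,2]-z)<.0075]
    if len(q)>2:print(round(z,3),len(q),np.median(q,0).round(4))
E
python3 lean.py
```

```text
[0.49715318 0.15990575 0.13550931] [ 0.37110953  6.56104924 -4.77766109]
-0.03 6 [-0.0121 -0.0141 -0.0247]
-0.015 29 [-0.0078 -0.0181 -0.0131]
0.0 35 [-0.0075 -0.0114 -0.0005]
0.015 32 [-0.0057 -0.0049  0.0135]
0.03 11 [0.0055 0.0001 0.0309]
```

move_arm:
  increments:
    - [1,0.1,-1,0,0]
    - [1,0.1,-1,0,0]
    - [1,0,0,0,0]

```text
time: 24.4
tcp_pos: [0.497, 0.1576, 0.1355]
ee_rot: [3.141, -0.0, 1.674]
ft_force: [-2.1, 4.5, -0.1]
finger_gap: 0.0173
grip_force: 117.4
```

move_arm:
  increments:
    - [1,0.1,-1,0,0]
    - [1,0.1,-1,0,0]
    - [1,0,0,0,0]

```text
time: 24.7
tcp_pos: [0.4972, 0.1558, 0.1355]
ee_rot: [3.14, -0.001, 1.674]
ft_force: [-2.8, 6.5, -1.1]
finger_gap: 0.0172
grip_force: 118.5
```

```bash
cat > blk.py <<'E'
from h import *
th=np.radians(5.9);R=np.array([[np.cos(th),-np.sin(th)],[np.sin(th),np.cos(th)]]);O=np.array([.4947,.1294])
t=get_obs()['tcp_pos'];print('tcp jig',((t[:2]-O)@R*1000).round(1))
for n in('scene','top'):
    p,d,m=grab(n);C=cloud(m,d);X=(C[...,:2]-O)@R*1000;z=C[...,2]*1000
    ok=(d>0)&(abs(X[...,0])<50)&(X[...,1]>-165)&(X[...,1]<80)&(z>22)&(z<58)
    P=np.c_[X[ok],z[ok]];h=cv2.cvtColor(p,cv2.COLOR_RGB2HSV)[ok];print(n,len(P))
    for y in range(-160,80,10):
        s=(P[:,1]>=y)&(P[:,1]<y+10)
        if s.sum():print(y,s.sum(),np.percentile(P[s][:,0],[5,50,95]).round(),np.percentile(P[s][:,2],[5,95]).round(),np.median(h[s],0))
E
python3 blk.py
```

```text
tcp jig [ 5.2 26. ]
scene 504
-160 40 [31. 38. 50.] [24. 56.] [ 17.  91. 107.]
-150 27 [31. 33. 49.] [28. 57.] [14. 98. 91.]
-140 24 [30. 33. 49.] [31. 57.] [15.  97.5 93. ]
-130 59 [-49.  -1.  48.] [24. 54.] [18. 56. 77.]
-120 58 [-47. -14.  32.] [24. 43.] [18. 36. 73.]
-110 29 [-33. -12.  31.] [27. 41.] [18. 47. 69.]
-100 32 [-27. -17.  -2.] [30. 47.] [14.  95.5 90. ]
-90 30 [-30. -25.  -5.] [26. 49.] [ 14. 109. 102.]
-80 23 [-29. -21.  -6.] [27. 50.] [ 14. 109. 102.]
-70 27 [-30. -24.  -6.] [25. 51.] [ 14. 109. 104.]
-60 24 [-29. -26.  -7.] [24. 50.] [ 13.  111.5 115.5]
-50 19 [-29. -23.  -8.] [25. 49.] [ 13. 119. 140.]
-40 23 [-29. -26.  -7.] [24. 46.] [ 14. 118. 136.]
-30 22 [-28. -25.   1.] [24. 49.] [ 13. 118. 139.]
-20 21 [-29. -26.  -5.] [26. 48.] [ 14. 109. 137.]
-10 13 [-29. -27. -14.] [30. 49.] [ 14. 110. 118.]
0 14 [-30. -28. -23.] [25. 48.] [ 15.5 106.  143. ]
10 7 [-29. -25. -21.] [32. 47.] [ 18.  90. 175.]
70 3 [30. 30. 30.] [46. 57.] [17. 95. 94.]
top 25
-140 2 [-34. -29. -23.] [24. 24.] [ 18.   97.5 126.5]
60 4 [ 0. 34. 39.] [28. 55.] [ 17.5 101.  161. ]
70 19 [-38.  34.  49.] [24. 56.] [ 16. 120. 123.]
```

```bash
cat >> blk.py <<'E'
    if n=='scene':
        print('fine')
        for a,b in((-122,-90),(-2,20)):
            for y in range(a,b,2):
                s=(P[:,1]>=y)&(P[:,1]<y+2)&(P[:,0]<20)
                if s.sum():print(y,s.sum(),np.median(P[s],0).round(),P[s][:,2].max().round(),h[s].mean(0).round())
        break
E
python3 blk.py | sed -n '/fine/,$p'
```

```text
fine
-122 28 [ -25. -121.   34.] 43.0 [19. 46. 80.]
-120 21 [ -19. -119.   31.] 43.0 [19. 40. 75.]
-118 13 [ -17. -117.   39.] 44.0 [19. 34. 73.]
-116 9 [ -19. -115.   40.] 41.0 [21. 33. 76.]
-114 5 [ -31. -113.   39.] 42.0 [18. 38. 77.]
-112 8 [ -22. -111.   39.] 41.0 [18. 43. 78.]
-110 4 [  -7. -110.   38.] 40.0 [30. 43. 76.]
-106 2 [  -3. -105.   34.] 35.0 [26. 32. 72.]
-104 4 [ -17. -103.   39.] 41.0 [18. 52. 66.]
-102 10 [ -15. -101.   34.] 40.0 [21. 51. 68.]
-100 4 [ -8. -99.  33.] 39.0 [19. 57. 71.]
-98 4 [-16. -97.  34.] 40.0 [17. 74. 75.]
-96 10 [-16. -95.  38.] 45.0 [16. 88. 83.]
-94 10 [-14. -93.  42.] 47.0 [ 14. 101.  92.]
-92 9 [-24. -91.  40.] 48.0 [ 14. 104. 100.]
0 2 [-22.   1.  46.] 46.0 [ 15. 111. 152.]
2 2 [-28.   3.  42.] 45.0 [ 14. 108. 128.]
4 1 [-26.   5.  39.] 39.0 [ 15. 108. 123.]
6 5 [-26.   7.  42.] 47.0 [ 15. 106. 142.]
8 2 [-28.   9.  36.] 47.0 [ 17.  98. 160.]
10 4 [-25.  11.  38.] 48.0 [ 16. 100. 160.]
12 3 [-29.  13.  36.] 42.0 [ 18.  92. 165.]
14 1 [-27.  14.  44.] 44.0 [ 18.  90. 175.]
16 2 [-25.  17.  36.] 45.0 [ 18.  88. 180.]
```

move_arm:
  increments:
    - [1,0.1,-1,0.2,0]
    - [1,0.1,-1,0.2,0]
    - [1,0,0,0,0]

```text
time: 25.15
tcp_pos: [0.4974, 0.1543, 0.136]
ee_rot: [3.14, -0.001, 1.674]
ft_force: [-2.4, 8.1, 0.1]
finger_gap: 0.0176
grip_force: 119.5
```

move_arm:
  increments:
    - [1,0.1,-1,0.2,0]
    - [1,0.1,-1,0.2,0]
    - [1,0,0,0,0]

```text
time: 25.45
tcp_pos: [0.4976, 0.1528, 0.1365]
ee_rot: [3.14, -0.002, 1.674]
ft_force: [-4.4, 10.9, 1.1]
finger_gap: 0.0173
grip_force: 120.4
```

```bash
python3 blk.py | sed -n '/fine/,$p'; python3 lean.py
```

```text
fine
-122 24 [ -14. -121.   32.] 41.0 [18. 46. 80.]
-120 24 [ -20. -119.   30.] 42.0 [18. 43. 77.]
-118 12 [ -16. -117.   38.] 42.0 [20. 34. 73.]
-116 5 [ -30. -116.   39.] 41.0 [18. 34. 72.]
-114 5 [ -42. -114.   40.] 41.0 [22. 38. 82.]
-112 10 [ -15. -111.   37.] 42.0 [22. 38. 73.]
-110 3 [ -14. -110.   38.] 38.0 [24. 35. 71.]
-108 4 [ -26. -108.   37.] 37.0 [21. 52. 82.]
-104 3 [  -7. -103.   35.] 37.0 [20. 39. 68.]
-102 7 [ -16. -102.   36.] 40.0 [18. 50. 67.]
-100 11 [-13. -99.  36.] 41.0 [20. 55. 67.]
-98 5 [-25. -97.  36.] 41.0 [16. 78. 77.]
-96 6 [-13. -95.  39.] 45.0 [14. 93. 86.]
-94 13 [-17. -93.  40.] 51.0 [15. 97. 91.]
-92 9 [-23. -91.  43.] 50.0 [ 14. 103.  98.]
-2 1 [-28.  -0.  25.] 25.0 [ 16. 102. 128.]
0 5 [-26.   1.  41.] 48.0 [ 14. 113. 124.]
2 4 [-25.   3.  43.] 47.0 [ 15. 108. 140.]
4 1 [-25.   5.  48.] 48.0 [ 15. 114. 148.]
6 6 [-28.   7.  34.] 50.0 [ 16. 101. 140.]
8 1 [-29.   8.  34.] 34.0 [ 17.  97. 144.]
10 3 [-24.  10.  46.] 48.0 [ 17. 100. 161.]
12 2 [-29.  12.  39.] 42.0 [ 18.  90. 171.]
14 3 [-26.  15.  42.] 47.0 [ 18.  89. 175.]
[0.49764637 0.15280774 0.13652365] [-4.60906596 10.76061007  1.34339023]
-0.03 6 [-0.0134 -0.0104 -0.0232]
-0.015 27 [-0.0063 -0.0107 -0.0147]
0.0 34 [-0.0089 -0.0055 -0.0006]
0.015 28 [-0.0077 -0.0017  0.0141]
0.03 5 [0.0052 0.0004 0.03  ]
0.075 3 [ 0.0313 -0.008   0.0761]
```

move_arm:
  increments:
    - [1,-1,2,0,0]
    - [1,-1.5,2,0,0]
    - [1,-1.5,2,0,0]
    - [1,-1,2,0,0]
    - [1,0,0,0,0]

```text
time: 26.05
tcp_pos: [0.4923, 0.1593, 0.1361]
ee_rot: [3.141, 0.0, 1.674]
ft_force: [0.5, 1.6, -0.6]
finger_gap: 0.0171
grip_force: 117.6
```

move_arm:
  increments:
    - [1,-0.7,4,0,0]
    - [1,-0.5,5,0,0]
    - [1,-0.5,5,0,0]
    - [1,-0.5,5,0,0]
    - [1,0,0,0,0]

```text
time: 26.55
tcp_pos: [0.4897, 0.1792, 0.1359]
ee_rot: [-3.141, -0.0, 1.675]
ft_force: [-1.0, -0.1, -0.9]
finger_gap: 0.0173
grip_force: 117.5
```

move_arm:
  increments:
    - [1,-1,10,0,0]
    - [1,-1,10,0,0]
    - [1,-1,10,0,0]
    - [1,-1,10,0,0]
    - [1,0,0,0,0]

```text
time: 27.05
tcp_pos: [0.4856, 0.2202, 0.1358]
ee_rot: [-3.141, -0.0, 1.676]
ft_force: [0.8, -0.5, -0.1]
finger_gap: 0.0172
grip_force: 117.6
```

```bash
python3 lean.py; python3 blk.py | sed -n '/fine/,$p'
```

```text
[0.48556128 0.22019396 0.13583434] [ 0.82655305 -0.50630645 -0.07119694]
-0.06 14 [ 0.0014 -0.0419 -0.0562]
-0.045 37 [-0.0032 -0.0358 -0.0466]
-0.03 44 [-0.0034 -0.0266 -0.0299]
-0.015 34 [-0.0045 -0.0194 -0.0148]
0.0 31 [-0.003  -0.0124 -0.0001]
0.015 29 [-0.0009 -0.0053  0.0142]
0.03 7 [0.0065 0.0019 0.0293]
fine
-122 24 [ -14. -121.   35.] 43.0 [19. 44. 78.]
-120 34 [ -19. -119.   31.] 42.0 [19. 42. 76.]
-118 8 [ -24. -117.   40.] 42.0 [18. 34. 71.]
-116 5 [ -23. -115.   41.] 42.0 [21. 34. 71.]
-114 5 [   2. -113.   39.] 41.0 [30. 36. 75.]
-112 9 [ -35. -111.   39.] 41.0 [18. 45. 75.]
-110 5 [ -23. -109.   38.] 39.0 [19. 42. 73.]
-106 1 [ -13. -104.   37.] 37.0 [19. 40. 71.]
-104 2 [  -5. -103.   32.] 32.0 [18. 38. 70.]
-102 7 [ -11. -101.   38.] 43.0 [20. 53. 66.]
-100 12 [-13. -99.  33.] 40.0 [18. 55. 67.]
-98 5 [-25. -97.  39.] 41.0 [15. 81. 76.]
-96 4 [-18. -94.  33.] 41.0 [15. 89. 88.]
-94 11 [-21. -93.  39.] 48.0 [15. 96. 89.]
-92 12 [-16. -91.  42.] 48.0 [ 14. 102.  96.]
-2 4 [-25.  -2.  35.] 45.0 [ 15. 107. 124.]
0 3 [-24.   1.  25.] 45.0 [ 16. 103. 125.]
2 6 [-26.   3.  44.] 48.0 [ 15. 109. 137.]
4 4 [-26.   5.  37.] 49.0 [ 15. 111. 132.]
6 2 [-30.   7.  33.] 36.0 [ 17.  98. 144.]
8 1 [-28.   9.  38.] 38.0 [ 16.  98. 138.]
10 4 [-26.  11.  44.] 49.0 [ 16. 104. 160.]
12 3 [-27.  13.  43.] 44.0 [ 17.  97. 164.]
14 1 [-25.  15.  47.] 47.0 [ 17.  91. 179.]
16 1 [-26.  18.  26.] 26.0 [ 19.  88. 173.]
```

Lip contact had tilted the stick in the grip, from 35° to about 27°. I'll lay it back in the cradle, regrip it there and finish with the proper lean.

move_arm:
  increments:
    - [1,-1,10,20,0]
    - [1,0,0,40,0]
    - [1,0,0,45,0]
    - [1,0,0,45,0]
    - [1,0,0,15,0]

```text
time: 27.65
tcp_pos: [0.4864, 0.2282, 0.3055]
ee_rot: [3.137, -0.003, 1.672]
ft_force: [-0.2, -1.2, -1.4]
finger_gap: 0.0173
grip_force: 117.9
```

move_arm:
  increments:
    - [1,4,-20,0,2.5]
    - [1,5,-40,0,2.5]
    - [1,5,-40,0,2.5]
    - [1,5,-40,0,2.5]
    - [1,5,-40,0,2.5]

```text
time: 28.15
tcp_pos: [0.5087, 0.0461, 0.301]
ee_rot: [3.141, -0.0, 1.893]
ft_force: [-0.1, 0.2, -0.7]
finger_gap: 0.0171
grip_force: 117.7
```

move_arm:
  increments:
    - [1,5,-40,0,2.5]
    - [1,5,-40,0,2.5]
    - [1,5,-40,0,2.5]
    - [1,5,-40,0,2.5]
    - [1,5,-40,0,2.5]

```text
time: 28.65
tcp_pos: [0.5335, -0.1539, 0.3011]
ee_rot: [3.141, -0.0, 2.111]
ft_force: [0.4, -0.2, -1.4]
finger_gap: 0.0172
grip_force: 117.7
```

move_arm:
  increments:
    - [1,5,-40,0,2.5]
    - [1,5,-40,0,2.5]
    - [1,5,-40,0,2.5]
    - [1,5,-40,0,2.5]
    - [1,4,-38,0,2.5]

```text
time: 29.15
tcp_pos: [0.5574, -0.3519, 0.3008]
ee_rot: [-3.141, -0.0, 2.329]
ft_force: [0.2, 0.2, -0.7]
finger_gap: 0.0172
grip_force: 117.7
```

move_arm:
  increments:
    - [1,0,-20,0,1.6]
    - [1,0,0,0,0]
    - [1,0,0,0,0]

```text
time: 29.45
tcp_pos: [0.5573, -0.3703, 0.3006]
ee_rot: [-3.141, -0.001, 2.354]
ft_force: [0.3, 0.5, -2.0]
finger_gap: 0.0172
grip_force: 117.9
```

```bash
python3 lean.py; python3 -c "
from rig import get_obs;print(get_obs()['ee_rot'])"
```

```text
[ 0.55725826 -0.37027271  0.30063112] [ 0.27630596  0.46826124 -2.00277705]
-0.105 10 [ 0.0354 -0.0469 -0.1014]
-0.09 22 [ 0.0315 -0.043  -0.0911]
-0.075 26 [ 0.0256 -0.0367 -0.0752]
-0.06 23 [ 0.0165 -0.0308 -0.0583]
-0.045 36 [ 0.0127 -0.0275 -0.0441]
-0.03 38 [ 0.0068 -0.022  -0.0297]
-0.015 41 [ 0.002  -0.0169 -0.016 ]
0.0 43 [-0.0051 -0.0114 -0.0001]
0.015 38 [-0.011  -0.005   0.0151]
0.03 29 [-0.0189  0.004   0.0283]
0.045 66 [-0.0232  0.0107  0.0482]
0.06 33 [-0.0163  0.0124  0.0542]
[ 3.14150431e+00 -5.84000542e-04  2.35531143e+00]
```

move_arm:
  increments:
    - [1,-0.5,-16.5,0,0]
    - [1,0,0,-30,0]
    - [1,0,0,-40,0]
    - [1,0,0,-40,0]
    - [1,0,0,0,0]

```text
time: 30.0
tcp_pos: [0.5555, -0.3839, 0.1863]
ee_rot: [-3.14, -0.007, 2.357]
ft_force: [0.7, 0.6, -1.1]
finger_gap: 0.0172
grip_force: 117.8
```

move_arm:
  increments:
    - [1,0,0,-15,0]
    - [1,0,0,-15,0]
    - [1,0,0,-10,0]
    - [1,0,0,0,0]

```text
time: 30.4
tcp_pos: [0.5571, -0.3858, 0.15]
ee_rot: [-3.141, -0.001, 2.356]
ft_force: [-0.7, 0.8, -0.7]
finger_gap: 0.0172
grip_force: 118.0
```

move_arm:
  increments:
    - [1,0,0,-3,0]
    - [1,0,0,-2,0]
    - [1,0,0,0,0]

```text
time: 30.7
tcp_pos: [0.5575, -0.3863, 0.1462]
ee_rot: [3.141, 0.0, 2.356]
ft_force: [0.0, -0.1, -2.3]
finger_gap: 0.0171
grip_force: 117.9
```

move_arm:
  increments:
    - [1,0,0,-1.5,0]
    - [1,0,0,-1.5,0]
    - [1,0,0,0,0]

```text
time: 31.0
tcp_pos: [0.5574, -0.3861, 0.1428]
ee_rot: [-3.141, -0.0, 2.356]
ft_force: [-0.6, 0.3, -0.8]
finger_gap: 0.0175
grip_force: 117.9
```

move_arm:
  increments:
    - [0.7,0,0,0,0]
    - [0.6,0,0,0,0]
    - [0.4,0,0,0,0]
    - [0.2,0,0,0,0]
    - [0,0,0,0,0]

```text
time: 31.5
tcp_pos: [0.5574, -0.3862, 0.143]
ee_rot: [-3.142, 0.0, 2.356]
ft_force: [0.7, -0.3, 0.2]
finger_gap: 0.0756
grip_force: 0.0
```

move_arm:
  increments:
    - [0,0,0,0,0]
    - [0,0,0,0,0]
    - [0,0,0,0,0]

```text
time: 31.8
tcp_pos: [0.5574, -0.3862, 0.1429]
ee_rot: [-3.142, -0.0, 2.356]
ft_force: [-0.5, -0.9, -0.6]
finger_gap: 0.0856
grip_force: 0.0
```

```bash
python3 lean.py
```

```text
[ 0.55739445 -0.38618799  0.14294282] [-0.52282591 -0.94329264 -0.55542815]
-0.105 3 [ 0.0486 -0.0575 -0.0985]
-0.09 16 [ 0.0442 -0.0515 -0.0884]
-0.075 23 [ 0.0374 -0.0424 -0.0764]
-0.06 20 [ 0.0289 -0.0355 -0.0574]
-0.045 24 [ 0.0215 -0.0276 -0.0467]
-0.03 51 [ 0.002  -0.0146 -0.0296]
-0.015 37 [-0.0069 -0.0076 -0.0169]
0.0 48 [-0.0148  0.0025  0.0009]
0.015 44 [-0.0233  0.0102  0.0159]
0.03 78 [-0.0335  0.0235  0.0316]
0.045 30 [-0.0339  0.0277  0.0401]
```

move_arm:
  increments:
    - [0,-6,5,0,0]
    - [0,-5.7,5,-6,0]
    - [0,0,0,-7,0]
    - [0,0,0,0,0]
    - [0.4,0,0,0,0]
  squeeze: 120

```text
time: 32.35
tcp_pos: [0.5457, -0.3761, 0.1297]
ee_rot: [-3.141, -0.0, 2.356]
ft_force: [-0.5, -0.7, 0.4]
finger_gap: 0.0731
grip_force: 0.0
```

move_arm:
  increments:
    - [0.6,0,0,0,0]
    - [0.8,0,0,0,0]
    - [1,0,0,0,0]
    - [1,0,0,0,0]
    - [1,0,0,0,0]

```text
time: 32.85
tcp_pos: [0.5459, -0.3763, 0.1304]
ee_rot: [3.141, 0.0, 2.356]
ft_force: [-1.5, 2.4, 5.5]
finger_gap: 0.0134
grip_force: 117.7
```

move_arm:
  increments:
    - [1,0,0,0,0]
    - [1,0,0,0,0]
    - [1,0,0,10,0]
    - [1,0,0,30,0]
    - [1,0,0,40,0]

```text
time: 33.35
tcp_pos: [0.5448, -0.3756, 0.21]
ee_rot: [-3.14, -0.003, 2.356]
ft_force: [0.9, 0.3, 0.2]
finger_gap: 0.0129
grip_force: 117.7
```

move_arm:
  increments:
    - [1,0,0,40,0]
    - [1,0,0,40,0]
    - [1,0,0,10,0]
    - [1,0,0,0,0]
    - [1,0,0,0,0]

```text
time: 33.85
tcp_pos: [0.5454, -0.3757, 0.2989]
ee_rot: [-3.141, -0.001, 2.356]
ft_force: [-1.6, 0.4, -1.3]
finger_gap: 0.0127
grip_force: 117.9
```

```bash
python3 lean.py
```

```text
[ 0.54536938 -0.37573929  0.29894974] [-1.62069012  0.38444456 -1.2619819 ]
-0.09 10 [ 0.0461 -0.0566 -0.087 ]
-0.075 22 [ 0.0426 -0.0532 -0.0757]
-0.06 32 [ 0.0334 -0.0451 -0.0604]
-0.045 33 [ 0.0216 -0.0364 -0.0433]
-0.03 57 [ 0.0174 -0.0297 -0.0301]
-0.015 53 [ 0.0074 -0.0209 -0.0144]
0.0 52 [-0.0001 -0.0137  0.0009]
0.015 51 [-0.0095 -0.0055  0.0149]
0.03 38 [-0.0221  0.006   0.0315]
0.045 86 [-0.025   0.0144  0.0463]
0.06 19 [-0.0204  0.0186  0.0534]
```

move_arm:
  increments:
    - [1,-4,23.5,0,0]
    - [1,-4,40,0,-2.6]
    - [1,-4,40,0,-2.6]
    - [1,-4,40,0,-2.6]
    - [1,-4,40,0,-2.6]

```text
time: 34.4
tcp_pos: [0.5247, -0.1909, 0.2984]
ee_rot: [-3.14, -0.001, 2.173]
ft_force: [0.7, -0.1, -1.1]
finger_gap: 0.0127
grip_force: 117.9
```

move_arm:
  increments:
    - [1,-4,40,0,-2.6]
    - [1,-4,40,0,-2.6]
    - [1,-4,40,0,-2.6]
    - [1,-4,40,0,-2.6]
    - [1,-4,40,0,-2.6]

```text
time: 34.9
tcp_pos: [0.5046, 0.009, 0.2988]
ee_rot: [-3.14, -0.0, 1.946]
ft_force: [1.1, 0.3, -2.4]
finger_gap: 0.0129
grip_force: 117.9
```

move_arm:
  increments:
    - [1,-4,40,0,-2.6]
    - [1,-4,40,0,-2.6]
    - [1,-5,40,0,-2.6]
    - [1,-5,40,0,-2.6]
    - [1,-5,40,0,-2.6]

```text
time: 35.4
tcp_pos: [0.4816, 0.2087, 0.2986]
ee_rot: [-3.14, 0.001, 1.719]
ft_force: [1.3, 0.2, -0.8]
finger_gap: 0.0131
grip_force: 117.9
```

move_arm:
  increments:
    - [1,-4,40,0,-0.1]
    - [1,0,0,-30,0]
    - [1,0,0,-40,0]
    - [1,0,0,-20,0]
    - [1,0,0,0,0]

```text
time: 35.9
tcp_pos: [0.4766, 0.2461, 0.2062]
ee_rot: [-3.136, 0.004, 1.719]
ft_force: [-0.1, -1.1, -0.3]
finger_gap: 0.013
grip_force: 118.0
```

```bash
python3 lean.py; python3 blk.py | sed -n '1,25p'
```

```text
[0.47657482 0.24608991 0.2061529 ] [-0.0695065  -1.09687318 -0.29596333]
-0.09 22 [ 0.007  -0.0802 -0.0901]
-0.075 26 [ 0.0069 -0.07   -0.0763]
-0.06 28 [ 0.0053 -0.0588 -0.0599]
-0.045 26 [ 0.0044 -0.0497 -0.0433]
-0.03 37 [ 0.0024 -0.0402 -0.0325]
-0.015 40 [-0.0029 -0.0281 -0.0136]
0.0 47 [-0.0032 -0.0153 -0.0009]
0.015 45 [-0.0066 -0.0044  0.0148]
0.03 19 [-0.0145  0.0197  0.0283]
0.045 10 [-0.0175  0.0172  0.0424]
0.075 5 [-0.0354 -0.0176  0.0772]
tcp jig [ -4.9 118.4]
scene 497
-160 31 [31. 37. 49.] [25. 55.] [ 17.  91. 106.]
-150 26 [31. 33. 48.] [27. 56.] [13.5 99.5 87.5]
-140 20 [31. 33. 47.] [31. 56.] [ 13.  101.   83.5]
-130 55 [-48.   6.  48.] [23. 54.] [18. 68. 79.]
-120 69 [-43. -15.  32.] [24. 42.] [18. 36. 73.]
-110 21 [-38.  -8.  32.] [26. 40.] [19. 49. 70.]
-100 41 [-28. -18.   1.] [30. 47.] [15. 93. 85.]
-90 26 [-29. -25.  -8.] [25. 49.] [ 14. 109. 101.]
-80 25 [-29. -23.  -5.] [25. 49.] [ 14. 110. 102.]
-70 22 [-30. -26.  -6.] [26. 48.] [ 14.  109.  103.5]
-60 28 [-29. -24.  -7.] [25. 49.] [ 14.  110.5 108.5]
-50 19 [-29. -21.  -7.] [32. 49.] [ 13. 120. 136.]
-40 22 [-29. -26. -11.] [25. 49.] [ 14.  110.5 125. ]
-30 16 [-30. -28. -23.] [24. 48.] [ 14.  111.5 122.5]
-20 15 [-29. -26. -11.] [25. 47.] [ 14. 110. 121.]
-10 15 [-30. -27. -13.] [27. 49.] [ 14. 110. 124.]
0 15 [-28. -26.  -9.] [25. 49.] [ 16. 105. 141.]
10 8 [-29. -28. -28.] [24. 49.] [ 18.  91. 171.]
60 2 [36. 42. 48.] [56. 57.] [ 19.5  85.  144.5]
70 11 [31. 38. 50.] [46. 56.] [ 18.  88. 144.]
fine
-122 28 [ -21. -121.   30.] 42.0 [19. 47. 80.]
-120 25 [ -18. -119.   33.] 41.0 [19. 42. 75.]
```

move_arm:
  increments:
    - [1,1,0.5,0,-2.6]
    - [1,0,0,-35,0]
    - [1,0,0,-30,0]
    - [1,0,0,-17,0]
    - [1,0,0,0,0]

```text
time: 36.5
tcp_pos: [0.4792, 0.2475, 0.1272]
ee_rot: [-3.14, 0.001, 1.674]
ft_force: [-0.4, -0.6, 0.3]
finger_gap: 0.0132
grip_force: 118.0
```

move_arm:
  increments:
    - [1,0.4,-4,0,0]
    - [1,0.4,-4,0,0]
    - [1,0.4,-4,0,0]
    - [1,0.4,-4,0,0]
    - [1,0,0,0,0]

```text
time: 37.0
tcp_pos: [0.4816, 0.2312, 0.1284]
ee_rot: [3.141, -0.0, 1.673]
ft_force: [-0.2, 0.6, -0.8]
finger_gap: 0.0129
grip_force: 118.1
```

move_arm:
  increments:
    - [1,0.4,-4,0,0]
    - [1,0.4,-4,0,0]
    - [1,0.4,-4,0,0]
    - [1,0.4,-4,0,0]
    - [1,0,0,0,0]

```text
time: 37.5
tcp_pos: [0.483, 0.2151, 0.1279]
ee_rot: [-3.141, 0.0, 1.673]
ft_force: [-0.7, -0.6, -0.2]
finger_gap: 0.0126
grip_force: 118.1
```

move_arm:
  increments:
    - [1,0.4,-4,-1.5,0]
    - [1,0.4,-4,-1.5,0]
    - [1,0.4,-4,0,0]
    - [1,0.4,-4,0,0]
    - [1,0.4,-4,0,0]

```text
time: 38.0
tcp_pos: [0.4849, 0.1954, 0.125]
ee_rot: [-3.142, -0.0, 1.673]
ft_force: [1.0, -0.6, -0.4]
finger_gap: 0.0128
grip_force: 118.0
```

move_arm:
  increments:
    - [1,1,-2,0,0]
    - [1,1,-2,0,0]
    - [1,1,-2,0,0]
    - [1,0,0,0,0]

```text
time: 38.4
tcp_pos: [0.4881, 0.1896, 0.125]
ee_rot: [3.142, 0.0, 1.673]
ft_force: [-0.4, 0.4, -0.8]
finger_gap: 0.0129
grip_force: 118.1
```

move_arm:
  increments:
    - [1,1,-2,0,0]
    - [1,1,-2,0,0]
    - [1,0,0,0,0]

```text
time: 38.7
tcp_pos: [0.49, 0.1855, 0.1249]
ee_rot: [-3.142, 0.0, 1.673]
ft_force: [-1.3, -0.0, -0.4]
finger_gap: 0.0127
grip_force: 118.1
```

move_arm:
  increments:
    - [1,0.7,-2,0,0]
    - [1,0.7,-2,0,0]
    - [1,0,0,0,0]

```text
time: 39.0
tcp_pos: [0.4914, 0.1815, 0.125]
ee_rot: [3.142, 0.0, 1.673]
ft_force: [0.2, 0.4, -0.2]
finger_gap: 0.0129
grip_force: 118.1
```

move_arm:
  increments:
    - [1,0.2,-1.5,0,0]
    - [1,0.2,-1.5,0,0]
    - [1,0,0,0,0]

```text
time: 39.3
tcp_pos: [0.4917, 0.1786, 0.125]
ee_rot: [-3.142, -0.0, 1.673]
ft_force: [0.3, -0.2, -0.2]
finger_gap: 0.0131
grip_force: 118.5
```

move_arm:
  increments:
    - [1,0.1,-1,0,0]
    - [1,0.1,-1,0,0]
    - [1,0,0,0,0]

```text
time: 39.6
tcp_pos: [0.4919, 0.1767, 0.125]
ee_rot: [-3.142, -0.0, 1.673]
ft_force: [-0.1, 0.3, -0.7]
finger_gap: 0.0129
grip_force: 118.7
```

move_arm:
  increments:
    - [1,0.2,-1,0,0]
    - [1,0.2,-1,0,0]
    - [1,0,0,0,0]

```text
time: 39.9
tcp_pos: [0.4923, 0.1747, 0.125]
ee_rot: [-3.142, -0.0, 1.673]
ft_force: [-0.9, 0.9, -0.6]
finger_gap: 0.0127
grip_force: 118.9
```

move_arm:
  increments:
    - [1,0.2,-1,0,0]
    - [1,0.2,-1,0,0]
    - [1,0,0,0,0]

```text
time: 40.2
tcp_pos: [0.4927, 0.1727, 0.1249]
ee_rot: [-3.142, 0.0, 1.673]
ft_force: [0.3, -0.1, -1.2]
finger_gap: 0.0126
grip_force: 119.1
```

move_arm:
  increments:
    - [1,0.2,-1,0,0]
    - [1,0.2,-1,0,0]
    - [1,0,0,0,0]

```text
time: 40.5
tcp_pos: [0.4931, 0.1707, 0.125]
ee_rot: [-3.142, -0.0, 1.673]
ft_force: [-0.4, 0.2, -1.3]
finger_gap: 0.0131
grip_force: 119.2
```

```bash
python3 blk.py | sed -n '/fine/,$p'; python3 lean.py
```

```text
fine
-122 15 [ -31. -121.   33.] 43.0 [18. 42. 78.]
-120 31 [ -17. -119.   29.] 44.0 [19. 44. 78.]
-118 15 [ -26. -117.   39.] 42.0 [19. 36. 73.]
-116 6 [ -17. -115.   40.] 40.0 [20. 35. 76.]
-114 9 [  -8. -113.   40.] 43.0 [23. 38. 74.]
-112 8 [ -17. -110.   39.] 42.0 [23. 38. 74.]
-110 1 [ -47. -110.   38.] 38.0 [ 18.  56. 100.]
-108 1 [ -36. -108.   38.] 38.0 [16. 68. 82.]
-104 2 [  -8. -103.   34.] 36.0 [20. 38. 70.]
-102 11 [ -10. -101.   38.] 42.0 [20. 49. 67.]
-100 6 [-14. -99.  34.] 41.0 [20. 57. 70.]
-98 4 [-16. -97.  33.] 38.0 [18. 58. 67.]
-96 9 [-19. -95.  38.] 45.0 [16. 86. 81.]
-94 14 [-18. -93.  44.] 48.0 [ 14. 102.  93.]
-92 5 [-22. -91.  38.] 49.0 [15. 96. 95.]
-2 2 [-27.  -0.  34.] 38.0 [ 14. 108. 113.]
0 5 [-26.   1.  43.] 46.0 [ 14. 109. 132.]
2 2 [-28.   3.  39.] 45.0 [ 14. 109. 127.]
4 3 [-29.   5.  26.] 48.0 [ 16.  99. 140.]
6 2 [-22.   6.  45.] 46.0 [ 14. 113. 154.]
8 3 [-26.   9.  47.] 48.0 [ 16. 103. 154.]
10 3 [-27.  11.  26.] 36.0 [ 17.  96. 148.]
12 3 [-27.  13.  46.] 50.0 [ 17.  95. 173.]
14 4 [-28.  15.  32.] 38.0 [ 19.  88. 172.]
[0.49311904 0.17074017 0.12495044] [ 0.20641276  1.0380215  -0.43039726]
-0.015 31 [-0.0072 -0.0186 -0.012 ]
0.0 37 [-0.0036 -0.0107 -0.0001]
0.015 33 [-0.0071 -0.0017  0.0145]
0.03 4 [-0.0166 -0.0032  0.0295]
0.045 3 [-0.0199  0.003   0.0407]
0.075 4 [ 0.0315 -0.0107  0.0732]
```

move_arm:
  increments:
    - [1,0.2,-1,0,0]
    - [1,0.2,-1,0,0]
    - [1,0,0,0,0]

```text
time: 40.9
tcp_pos: [0.4935, 0.1687, 0.125]
ee_rot: [-3.142, -0.0, 1.673]
ft_force: [-0.4, 0.2, -1.7]
finger_gap: 0.0131
grip_force: 119.3
```

move_arm:
  increments:
    - [1,0.2,-1,0,0]
    - [1,0.2,-1,0,0]
    - [1,0,0,0,0]

```text
time: 41.2
tcp_pos: [0.4941, 0.1669, 0.1251]
ee_rot: [3.141, -0.0, 1.673]
ft_force: [-1.0, 2.8, 2.1]
finger_gap: 0.0133
grip_force: 119.4
```

move_arm:
  increments:
    - [1,0.2,-1,0,0]
    - [1,0.2,-1,0,0]
    - [1,0,0,0,0]

```text
time: 41.5
tcp_pos: [0.4948, 0.1655, 0.1255]
ee_rot: [3.141, -0.001, 1.674]
ft_force: [-0.9, 4.8, 8.2]
finger_gap: 0.0128
grip_force: 119.7
```

```bash
python3 - <<'E'
from h import *
# direct image differencing style check: stick edge vs lip, block front edge, in scene image
o=get_obs();print(o['tcp_pos'],o['ft_force'],o['moment'])
th=np.radians(5.9);R=np.array([[np.cos(th),-np.sin(th)],[np.sin(th),np.cos(th)]]);O=np.array([.4947,.1294])
p,d,m=grab('scene')
def W(x,y,z): return [*(O+R@np.array([x,y])/1000),z/1000]
# colour profile along block's near top edge through the buffer
pts=[W(-24,y,40) for y in range(-112,-84,2)]
uv=proj(m,pts)
for y,(u,v) in zip(range(-112,-84,2),uv):
    c=cv2.getRectSubPix(p,(1,1),(float(u),float(v)))[0,0]; print(y,(round(u,1),round(v,1)),c,end=' ')
for f in('k4.npz',):pass
print()
# same along near side face rear end
pts=[W(-30,y,32) for y in range(-6,24,2)]
for y,(u,v) in zip(range(-6,24,2),proj(m,pts)):
    print(y,cv2.getRectSubPix(p,(1,1),(float(u),float(v)))[0,0],end=' ')
E
python3 lean.py
```

```text
[0.4947596  0.16551882 0.12551055] [-0.9083328   4.79549243  8.19352931] [ 1.23724358  0.32937035 -0.03684354]
-112 (np.float64(215.3), np.float64(215.1)) [70 66 61] -110 (np.float64(214.9), np.float64(214.9)) [68 64 58] -108 (np.float64(214.5), np.float64(214.6)) [66 62 56] -106 (np.float64(214.1), np.float64(214.3)) [64 60 53] -104 (np.float64(213.6), np.float64(214.0)) [65 59 51] -102 (np.float64(213.2), np.float64(213.8)) [67 59 50] -100 (np.float64(212.8), np.float64(213.5)) [70 61 51] -98 (np.float64(212.4), np.float64(213.2)) [76 63 52] -96 (np.float64(212.0), np.float64(212.9)) [81 66 52] -94 (np.float64(211.5), np.float64(212.7)) [88 70 54] -92 (np.float64(211.1), np.float64(212.4)) [94 73 56] -90 (np.float64(210.7), np.float64(212.1)) [97 75 57] -88 (np.float64(210.3), np.float64(211.8)) [100  77  58] -86 (np.float64(209.9), np.float64(211.6)) [101  77  58] 
-6 [115  91  67] -4 [115  91  67] -2 [116  92  68] 0 [121  96  71] 2 [124  99  73] 4 [132 107  79] 6 [140 116  86] 8 [150 126  94] 10 [161 137 103] 12 [171 148 112] 14 [179 157 119] 16 [186 165 126] 18 [193 172 132] 20 [195 174 134] 22 [198 177 136] [0.49476375 0.16553718 0.12548821] [-0.46044992  5.474558    7.03425028]
-0.015 27 [-0.0071 -0.0153 -0.0126]
0.0 35 [-0.0061 -0.0112  0.0001]
0.015 34 [-0.0084 -0.0016  0.0134]
0.03 6 [-0.0138  0.0079  0.0276]
0.045 4 [-0.0203  0.0001  0.0398]
0.075 4 [ 0.0312 -0.01    0.0746]
```

The second grip rotates too easily. I'll regrip lower, at about 132 mm on the stick, so that the handle end bears against the palm and locks the lean.

move_arm:
  increments:
    - [1,-1,2,1,0]
    - [1,-1,4,1,0]
    - [1,-1,8,0,0]
    - [1,-1,10,0,0]
    - [1,-1,10,0,0]

```text
time: 42.1
tcp_pos: [0.4891, 0.1999, 0.1269]
ee_rot: [-3.141, 0.0, 1.674]
ft_force: [0.2, -0.6, -0.5]
finger_gap: 0.0127
grip_force: 118.0
```

move_arm:
  increments:
    - [1,-1,15,0,0]
    - [1,-1,15,0,0]
    - [1,-1,10,30,0]
    - [1,0,0,45,0]
    - [1,0,0,45,0]

```text
time: 42.6
tcp_pos: [0.4856, 0.24, 0.2481]
ee_rot: [-3.141, 0.001, 1.675]
ft_force: [0.7, -0.5, -1.6]
finger_gap: 0.0131
grip_force: 118.1
```

move_arm:
  increments:
    - [1,4,-20,45,2.6]
    - [1,5,-40,5,2.6]
    - [1,5,-40,0,2.6]
    - [1,5,-40,0,2.6]
    - [1,5,-40,0,2.6]

```text
time: 43.1
tcp_pos: [0.5105, 0.0583, 0.2972]
ee_rot: [3.141, -0.0, 1.903]
ft_force: [-0.4, -0.0, -1.2]
finger_gap: 0.0129
grip_force: 118.1
```

move_arm:
  increments:
    - [1,5,-40,0,2.6]
    - [1,5,-40,0,2.6]
    - [1,5,-40,0,2.6]
    - [1,5,-40,0,2.6]
    - [1,5,-40,0,2.6]

```text
time: 43.6
tcp_pos: [0.5359, -0.1418, 0.2972]
ee_rot: [3.141, 0.0, 2.13]
ft_force: [0.8, -0.1, -1.2]
finger_gap: 0.0131
grip_force: 118.1
```

move_arm:
  increments:
    - [1,5,-40,0,2.6]
    - [1,5,-40,0,2.6]
    - [1,5,-40,0,2.6]
    - [1,5,-40,0,2.6]
    - [1,4,-40,0,2.6]

```text
time: 44.1
tcp_pos: [0.5604, -0.3417, 0.2966]
ee_rot: [-3.141, -0.0, 2.357]
ft_force: [-0.0, 0.4, -1.0]
finger_gap: 0.0131
grip_force: 118.1
```

move_arm:
  increments:
    - [1,4,-20,0,0.1]
    - [1,0,0,0,0]
    - [1,0,0,0,0]

```text
time: 44.4
tcp_pos: [0.5638, -0.3606, 0.2964]
ee_rot: [-3.141, -0.001, 2.356]
ft_force: [-0.7, 0.2, -1.0]
finger_gap: 0.0128
grip_force: 118.1
```

```bash
python3 lean.py;python3 -c "
from rig import get_obs;print(get_obs()['ee_rot'])"
```

```text
[ 0.56382108 -0.36056424  0.29639105] [-0.71965715  0.22384283 -0.99900967]
-0.09 9 [ 0.0469 -0.0571 -0.0864]
-0.075 22 [ 0.041  -0.0525 -0.0741]
-0.06 31 [ 0.0354 -0.0451 -0.0622]
-0.045 39 [ 0.0213 -0.0373 -0.0436]
-0.03 47 [ 0.0157 -0.0304 -0.0306]
-0.015 49 [ 0.0075 -0.0231 -0.0155]
0.0 50 [ 0.0001 -0.0139 -0.0009]
0.015 54 [-0.0091 -0.0064  0.0144]
0.03 38 [-0.022   0.0065  0.0305]
0.045 90 [-0.026   0.0151  0.046 ]
0.06 16 [-0.0207  0.0184  0.0539]
[-3.14154371e+00 -7.37065138e-04  2.35679773e+00]
```

```bash
python3 - <<'E'
from h import *
th=np.radians(5.9);R=np.array([[np.cos(th),-np.sin(th)],[np.sin(th),np.cos(th)]]);O=np.array([.4947,.1294])
W=lambda x,y,z:[*(O+R@np.array([x,y])/1000),z/1000]
old=np.load('j1.npz')
for n in('top','scene'):
    p,d,m=grab(n);np.savez(f'now_{n}.npz',p=p,d=d)
    for x in(-25,20):
        for tag,im,rng in(('now',p,range(-10,36,3)),('start',old['q' if n=='top' else 'p'],range(140,176,3))):
            uv=proj(m,[W(x,y,49) for y in rng])
            print(n,x,tag,[(y,int(cv2.getRectSubPix(im,(1,1),(float(u),float(v)))[0,0].astype(int)@[-1,0,1]*-1),int(cv2.getRectSubPix(im,(1,1),(float(u),float(v)))[0,0,1])) for y,(u,v) in zip(rng,uv)])
E
```

```text
top -25 now [(-10, 70, 93), (-7, 74, 95), (-4, 69, 92), (-1, 63, 88), (2, 64, 88), (5, 77, 93), (8, 90, 101), (11, 91, 101), (14, 89, 106), (17, 86, 126), (20, 83, 165), (23, 79, 181), (26, 79, 185), (29, 79, 184), (32, 79, 184), (35, 79, 184)]
top -25 start [(140, 79, 185), (143, 79, 185), (146, 79, 185), (149, 79, 185), (152, 79, 185), (155, 78, 184), (158, 78, 184), (161, 77, 185), (164, 55, 178), (167, 38, 177), (170, 32, 180), (173, 32, 181)]
top 20 now [(-10, -13, 124), (-7, -10, 96), (-4, -9, 83), (-1, -9, 89), (2, -4, 107), (5, 24, 132), (8, 74, 118), (11, 96, 110), (14, 95, 112), (17, 89, 118), (20, 74, 133), (23, 72, 145), (26, 73, 152), (29, 74, 153), (32, 72, 141), (35, 71, 142)]
top 20 start [(140, 72, 135), (143, 68, 127), (146, 69, 130), (149, 73, 144), (152, 75, 152), (155, 73, 139), (158, 73, 144), (161, 70, 164), (164, 57, 186), (167, 40, 184), (170, 34, 183), (173, 32, 182)]
scene -25 now [(-10, 68, 118), (-7, 68, 117), (-4, 68, 116), (-1, 68, 116), (2, 68, 118), (5, 67, 120), (8, 66, 130), (11, 66, 140), (14, 64, 156), (17, 63, 167), (20, 63, 174), (23, 62, 176), (26, 62, 177), (29, 62, 178), (32, 62, 178), (35, 62, 177)]
scene -25 start [(140, 24, 176), (143, 22, 181), (146, 21, 182), (149, 20, 183), (152, 21, 182), (155, 21, 182), (158, 21, 182), (161, 21, 183), (164, 21, 183), (167, 21, 183), (170, 21, 183), (173, 22, 183)]
scene 20 now [(-10, -8, 129), (-7, -8, 129), (-4, -8, 129), (-1, -8, 128), (2, -8, 129), (5, -8, 129), (8, -8, 129), (11, -8, 130), (14, -8, 130), (17, -8, 130), (20, -8, 129), (23, -8, 129), (26, -7, 129), (29, -7, 129), (32, -8, 129), (35, -7, 129)]
scene 20 start [(140, 34, 97), (143, 31, 114), (146, 27, 134), (149, 26, 148), (152, 24, 162), (155, 23, 168), (158, 22, 174), (161, 22, 177), (164, 21, 178), (167, 21, 179), (170, 21, 180), (173, 21, 181)]
```

```bash
python3 - <<'E'
from h import *
from rig import eyes
th=np.radians(5.9);R=np.array([[np.cos(th),-np.sin(th)],[np.sin(th),np.cos(th)]]);O=np.array([.4947,.1294])
W=lambda x,y,z:[*(O+R@np.array([x,y])/1000),z/1000]
m=eyes.camera_model('scene');p=np.load('now_scene.npz')['p']
for x,z,rng in((-30,32,range(-6,24,2)),(-24,40,range(-112,-84,2))):
    print([(y,cv2.getRectSubPix(p,(1,1),(float(u),float(v)))[0,0].tolist()) for y,(u,v) in zip(rng,proj(m,[W(x,y,z) for y in rng]))])
E
```

```text
[(-6, [116, 93, 69]), (-4, [116, 92, 69]), (-2, [117, 93, 69]), (0, [121, 97, 72]), (2, [125, 101, 75]), (4, [134, 109, 82]), (6, [142, 118, 88]), (8, [152, 128, 95]), (10, [162, 139, 104]), (12, [173, 150, 114]), (14, [181, 158, 120]), (16, [188, 166, 127]), (18, [194, 173, 132]), (20, [196, 176, 135]), (22, [199, 179, 138])]
[(-112, [71, 68, 62]), (-110, [69, 66, 59]), (-108, [67, 64, 56]), (-106, [66, 62, 54]), (-104, [66, 61, 52]), (-102, [67, 61, 51]), (-100, [71, 62, 51]), (-98, [77, 65, 52]), (-96, [82, 68, 53]), (-94, [88, 72, 55]), (-92, [94, 74, 56]), (-90, [97, 76, 57]), (-88, [100, 77, 58]), (-86, [101, 78, 59])]
```

move_arm:
  increments:
    - [1,-18,-15.5,0,0]
    - [1,0,0,-35,0]
    - [1,0,0,-45,0]
    - [1,0,0,-45,0]
    - [1,0,0,-20,0]

```text
time: 45.05
tcp_pos: [0.5444, -0.3741, 0.1483]
ee_rot: [-3.141, -0.004, 2.358]
ft_force: [0.1, 0.2, -0.9]
finger_gap: 0.0128
grip_force: 118.1
```

move_arm:
  increments:
    - [1,0,0,-10,0]
    - [1,0,0,-7,0]
    - [1,0,0,0,0]

```text
time: 45.35
tcp_pos: [0.5457, -0.3764, 0.1353]
ee_rot: [3.141, 0.0, 2.356]
ft_force: [0.1, -0.4, -1.0]
finger_gap: 0.0126
grip_force: 118.1
```

move_arm:
  increments:
    - [1,0,0,-2,0]
    - [0.6,0,0,0,0]
    - [0.3,0,0,0,0]
    - [0,0,0,0,0]
    - [0,0,0,0,0]

```text
time: 45.85
tcp_pos: [0.5454, -0.3768, 0.1333]
ee_rot: [3.141, 0.0, 2.356]
ft_force: [-0.1, 0.1, -0.2]
finger_gap: 0.0704
grip_force: 0.0
```

```bash
python3 lean.py
```

```text
[ 0.54542204 -0.37676932  0.1332704 ] [-0.06856177  0.13818705 -0.19160586]
-0.075 6 [ 0.0424 -0.0657 -0.0719]
-0.06 10 [ 0.0425 -0.0486 -0.0587]
-0.045 18 [ 0.0354 -0.0406 -0.0423]
-0.03 27 [ 0.0326 -0.0274 -0.0285]
-0.015 52 [ 0.009  -0.0227 -0.0147]
0.0 12 [ 0.0093 -0.0215 -0.0058]
0.015 9 [-0.0153 -0.0004  0.0169]
0.03 36 [-0.0169  0.0021  0.0319]
0.045 81 [-0.0238  0.0135  0.0458]
0.06 9 [-0.0188  0.0151  0.0538]
```

move_arm:
  increments:
    - [0,0,0,0,0]
    - [0,3,-1.7,-6,0]
    - [0,0,0,-6,0]
    - [0,0,0,0,0]
    - [0.4,0,0,0,0]
  squeeze: 120

```text
time: 46.4
tcp_pos: [0.5481, -0.3783, 0.1205]
ee_rot: [-3.141, -0.001, 2.356]
ft_force: [-0.2, 0.3, -0.5]
finger_gap: 0.0731
grip_force: 0.0
```

move_arm:
  increments:
    - [0.6,0,0,0,0]
    - [0.8,0,0,0,0]
    - [1,0,0,0,0]
    - [1,0,0,0,0]
    - [1,0,0,0,0]

```text
time: 46.9
tcp_pos: [0.5484, -0.3784, 0.1214]
ee_rot: [3.141, 0.0, 2.356]
ft_force: [-1.7, 1.7, 5.4]
finger_gap: 0.0181
grip_force: 117.5
```

move_arm:
  increments:
    - [1,0,0,0,0]
    - [1,0,0,10,0]
    - [1,0,0,30,0]
    - [1,0,0,45,0]
    - [1,0,0,45,0]

```text
time: 47.4
tcp_pos: [0.5478, -0.3783, 0.2527]
ee_rot: [-3.141, -0.001, 2.355]
ft_force: [0.8, 0.0, 0.3]
finger_gap: 0.0179
grip_force: 117.8
```

move_arm:
  increments:
    - [1,-4,22,45,-2.6]
    - [1,-5,40,0,-2.6]
    - [1,-5,40,0,-2.6]
    - [1,-5,40,0,-2.6]
    - [1,-5,40,0,-2.6]

```text
time: 47.9
tcp_pos: [0.5238, -0.1951, 0.2962]
ee_rot: [3.141, 0.0, 2.127]
ft_force: [1.1, 0.4, -1.5]
finger_gap: 0.0178
grip_force: 117.8
```

move_arm:
  increments:
    - [1,-5,40,0,-2.6]
    - [1,-5,40,0,-2.6]
    - [1,-5,40,0,-2.6]
    - [1,-5,40,0,-2.6]
    - [1,-5,40,0,-2.6]

```text
time: 48.4
tcp_pos: [0.4988, 0.0049, 0.2964]
ee_rot: [3.141, -0.0, 1.9]
ft_force: [1.0, 0.8, -0.1]
finger_gap: 0.0178
grip_force: 117.8
```

move_arm:
  increments:
    - [1,-4,40,0,-2.6]
    - [1,-4,40,0,-2.6]
    - [1,-4,40,0,-2.6]
    - [1,-4,40,0,-2.6]
    - [1,-4,40,0,-2.7]

```text
time: 48.9
tcp_pos: [0.479, 0.2048, 0.2964]
ee_rot: [3.141, -0.0, 1.671]
ft_force: [2.1, -0.6, -1.5]
finger_gap: 0.0179
grip_force: 117.8
```

move_arm:
  increments:
    - [1,0,40,-30,0]
    - [1,0,0,-45,0]
    - [1,0,0,-45,0]
    - [1,0,0,-20,0]
    - [1,0,0,0,0]

```text
time: 49.4
tcp_pos: [0.478, 0.2425, 0.1536]
ee_rot: [-3.138, 0.003, 1.673]
ft_force: [0.6, -0.9, -0.5]
finger_gap: 0.0176
grip_force: 117.7
```

```bash
python3 lean.py; python3 blk.py | head -1; python3 -c "
from rig import get_obs;print(get_obs()['ee_rot'])"
```

```text
[0.47795448 0.24245658 0.15356471] [ 0.58755748 -0.91255829 -0.49799597]
-0.075 4 [ 0.0054 -0.0711 -0.0694]
-0.06 30 [ 0.0019 -0.0658 -0.0589]
-0.045 27 [ 0.0004 -0.0527 -0.045 ]
-0.03 41 [-0.0005 -0.0455 -0.0288]
-0.015 33 [-0.0006 -0.0349 -0.0147]
0.0 34 [-0.0022 -0.0244  0.0003]
0.015 35 [-0.0031 -0.0117  0.0142]
0.03 14 [ 0.0064 -0.0015  0.0303]
0.045 4 [0.0072 0.0062 0.04  ]
tcp jig [ -3.9 114.7]
[ 3.14105915e+00 -1.02587387e-04  1.67305971e+00]
```

move_arm:
  increments:
    - [1,0,0,-20,0]
    - [1,0,0,-17,0]
    - [1,0.6,-6,0,0]
    - [1,0.6,-6,0,0]
    - [1,0,0,0,0]

```text
time: 50.0
tcp_pos: [0.4816, 0.2307, 0.1204]
ee_rot: [3.14, -0.001, 1.672]
ft_force: [0.4, 0.7, 0.1]
finger_gap: 0.0178
grip_force: 117.8
```

move_arm:
  increments:
    - [1,0.6,-6,0,0]
    - [1,0.6,-6,0,0]
    - [1,0.6,-6,0,0]
    - [1,0.6,-6,0,0]
    - [1,0,0,0,0]

```text
time: 50.5
tcp_pos: [0.483, 0.2064, 0.1188]
ee_rot: [-3.142, 0.0, 1.672]
ft_force: [0.2, 0.5, -0.1]
finger_gap: 0.018
grip_force: 117.8
```

move_arm:
  increments:
    - [1,1,-4,0,0]
    - [1,1,-4,0,0]
    - [1,1,-4,0,0]
    - [1,1,-3,0,0]
    - [1,0,0,0,0]

```text
time: 51.0
tcp_pos: [0.4871, 0.192, 0.1187]
ee_rot: [-3.142, 0.0, 1.673]
ft_force: [0.9, 0.4, -1.0]
finger_gap: 0.0178
grip_force: 117.8
```

move_arm:
  increments:
    - [1,0.8,-3,0,0]
    - [1,0.8,-3,0,0]
    - [1,0.6,-2,0,0]
    - [1,0.4,-2,0,0]
    - [1,0,0,0,0]

```text
time: 51.5
tcp_pos: [0.4896, 0.1822, 0.1187]
ee_rot: [-3.142, 0.0, 1.673]
ft_force: [0.8, 0.2, -0.9]
finger_gap: 0.0178
grip_force: 117.8
```

move_arm:
  increments:
    - [1,0.3,-1.5,0,0]
    - [1,0.3,-1.5,0,0]
    - [1,0.2,-1,0,0]
    - [1,0,0,0,0]

```text
time: 51.9
tcp_pos: [0.4904, 0.1786, 0.1188]
ee_rot: [3.141, -0.0, 1.673]
ft_force: [0.0, 1.1, -1.2]
finger_gap: 0.0179
grip_force: 118.5
```

move_arm:
  increments:
    - [1,0.2,-1,0,0]
    - [1,0.2,-1,0,0]
    - [1,0,0,0,0]

```text
time: 52.2
tcp_pos: [0.4908, 0.1766, 0.1188]
ee_rot: [3.141, -0.0, 1.673]
ft_force: [-0.5, 2.7, 0.1]
finger_gap: 0.0179
grip_force: 118.9
```

move_arm:
  increments:
    - [1,0.2,-1,0,0]
    - [1,0.2,-1,0,0]
    - [1,0,0,0,0]

```text
time: 52.5
tcp_pos: [0.4912, 0.1746, 0.1188]
ee_rot: [3.141, -0.0, 1.674]
ft_force: [-0.7, 3.7, 1.0]
finger_gap: 0.0175
grip_force: 119.5
```

move_arm:
  increments:
    - [1,0.2,-1,0,0]
    - [1,0.2,-1,0,0]
    - [1,0,0,0,0]

```text
time: 52.8
tcp_pos: [0.4916, 0.1727, 0.1188]
ee_rot: [3.141, -0.0, 1.674]
ft_force: [-0.5, 5.3, 0.0]
finger_gap: 0.0176
grip_force: 119.9
```

move_arm:
  increments:
    - [1,0.1,-1,0,0]
    - [1,0.1,-1,0,0]
    - [1,0,0,0,0]

```text
time: 53.1
tcp_pos: [0.4919, 0.1711, 0.1189]
ee_rot: [3.141, -0.001, 1.674]
ft_force: [-0.8, 6.5, 2.3]
finger_gap: 0.0178
grip_force: 120.4
```

move_arm:
  increments:
    - [1,0.1,-1,0,0]
    - [1,0.1,-1,0,0]
    - [1,0,0,0,0]
    - [1,0,0,0,0]

```text
time: 53.5
tcp_pos: [0.4921, 0.1693, 0.119]
ee_rot: [3.141, -0.001, 1.674]
ft_force: [-1.3, 7.0, 2.0]
finger_gap: 0.0178
grip_force: 120.8
```

```bash
python3 - <<'E'
from h import *
th=np.radians(5.9);R=np.array([[np.cos(th),-np.sin(th)],[np.sin(th),np.cos(th)]]);O=np.array([.4947,.1294])
W=lambda x,y,z:[*(O+R@np.array([x,y])/1000),z/1000]
p,d,m=grab('scene');q=np.load('now_scene.npz')['p']
for im in(q,p):
    rng=range(-6,24,2);print([int(cv2.getRectSubPix(im,(1,1),(float(u),float(v)))[0,0][0]) for u,v in proj(m,[W(-30,y,32) for y in rng])])
E
```

```text
[116, 116, 117, 121, 125, 134, 142, 152, 162, 173, 181, 188, 194, 196, 199]
[115, 115, 116, 122, 126, 134, 144, 154, 164, 175, 182, 189, 194, 197, 199]
```

```bash
python3 - <<'E'
from h import *
th=np.radians(5.9);R=np.array([[np.cos(th),-np.sin(th)],[np.sin(th),np.cos(th)]]);O=np.array([.4947,.1294])
p,d,m=grab('scene');N=np.load('now_scene.npz');q=N['p']
np.savez('push3.npz',p=p,d=d)
def endy(im,d):
    h=cv2.cvtColor(im,cv2.COLOR_RGB2HSV);C=cloud(m,d);X=(C[...,:2]-O)@R*1000;z=C[...,2]*1000
    # near side face: depth points at x -34..-20 above bed
    s=(X[...,0]>-36)&(X[...,0]<-18)&(z>24)&(z<52)&(X[...,1]>-125)&(X[...,1]<40)
    y=X[...,1][s];return np.sort(y)[-6:].round(1), h[...,0][s][np.argsort(y)[-6:]]
for im,dd in((q,N['d']),(p,d)):print(endy(im,dd))
# subpixel shift of near-side rear patch & front patch by phase correlation
W=lambda x,y,z:[*(O+R@np.array([x,y])/1000),z/1000]
for nm,c in(('rear',W(-30,10,32)),('front',W(-24,-98,38)),('fixed bed corner',W(-75,100,15))):
    u,v=proj(m,c)[0].round().astype(int)
    a=[cv2.cvtColor(i,cv2.COLOR_RGB2GRAY)[v-6:v+7,u-6:u+7].astype(np.float32) for i in(q,p)]
    print(nm,(u,v),cv2.phaseCorrelate(a[0],a[1],cv2.createHanningWindow((13,13),cv2.CV_32F)),abs(a[0]-a[1]).mean())
print('1mm y in px',proj(m,W(-30,10,32))-proj(m,W(-30,0,32)))
E
```

```text
(array([10.9, 11.3, 13.3, 13.7, 14.6, 14.8]), array([17, 16, 18, 19, 19, 18], dtype=uint8))
(array([11.5, 11.5, 11.6, 12.1, 14.9, 19.8]), array([18, 19, 19, 17, 19, 19], dtype=uint8))
rear (np.int64(189), np.int64(201)) ((0.6609157844356641, 0.5623093173245426), 0.9719945976469252) 0.9704142
front (np.int64(212), np.int64(214)) ((0.3074950550252362, 0.2806283662478677), 1.02359101401435) 1.4142011
fixed bed corner (np.int64(163), np.int64(200)) ((0.5317211047758059, 0.7225398306329645), 1.0526286676194934) 0.70414203
1mm y in px [[-1.95195864 -1.28860813]]
```

move_arm:
  increments:
    - [1,0.1,-1,0.3,0]
    - [1,0.1,-1,0.3,0]
    - [1,0,0,0,0]

```text
time: 53.9
tcp_pos: [0.4923, 0.1673, 0.1196]
ee_rot: [3.141, -0.001, 1.674]
ft_force: [-0.7, 7.9, 1.9]
finger_gap: 0.0178
grip_force: 121.1
```

move_arm:
  increments:
    - [1,0.1,-1,0.3,0]
    - [1,0.1,-1,0.3,0]
    - [1,0,0,0,0]

```text
time: 54.2
tcp_pos: [0.4925, 0.1655, 0.1202]
ee_rot: [3.141, -0.001, 1.674]
ft_force: [-1.3, 8.3, 3.2]
finger_gap: 0.0178
grip_force: 121.4
```

```bash
cat > mv.py <<'E'
from h import *
th=np.radians(5.9);R=np.array([[np.cos(th),-np.sin(th)],[np.sin(th),np.cos(th)]]);O=np.array([.4947,.1294])
W=lambda x,y,z:[*(O+R@np.array([x,y])/1000),z/1000]
p,d,m=grab('scene');q=np.load('now_scene.npz')['p'];o=get_obs();print(o['tcp_pos'],o['ft_force'],o['time'])
for nm,c in(('rear',W(-30,12,32)),('front',W(-24,-98,38)),('fixed stop',W(-20,-121,36)),('fixed bed',W(-75,60,15))):
    u,v=proj(m,c)[0].round().astype(int)
    a=[cv2.cvtColor(i,cv2.COLOR_RGB2GRAY).astype(np.float32) for i in(q,p)]
    T=a[0][v-6:v+7,u-6:u+7];gy,gx=np.gradient(T);D=(a[1][v-6:v+7,u-6:u+7]-T)[1:-1,1:-1]
    g=(gx*-.195+gy*-.129)[1:-1,1:-1]  # image change per mm of +y
    print(nm,'shift +y mm', round(float(-(g*D).sum()/(g*g).sum()),2),'resid',round(float(abs(D).mean()),2))
E
python3 mv.py
```

```text
[0.49250988 0.1654752  0.12021681] [-1.75525763  7.79335175  2.33220864] 54.25
rear shift +y mm -1.67 resid 2.08
front shift +y mm -0.11 resid 1.67
fixed stop shift +y mm -0.44 resid 1.6
fixed bed shift +y mm 0.45 resid 0.79
```

move_arm:
  increments:
    - [1,0,-1,0.5,0]
    - [1,0,-1,0.5,0]
    - [1,0,-1,0.5,0]
    - [1,0,0,0,0]

```text
time: 54.65
tcp_pos: [0.4924, 0.1622, 0.1216]
ee_rot: [3.141, -0.001, 1.674]
ft_force: [-0.0, 7.9, -0.4]
finger_gap: 0.0181
grip_force: 121.5
```

move_arm:
  increments:
    - [1,0,-1,0.5,0]
    - [1,0,-1,0.5,0]
    - [1,0,0,0,0]
    - [1,0,0,0,0]

```text
time: 55.05
tcp_pos: [0.4923, 0.16, 0.1223]
ee_rot: [3.141, -0.001, 1.674]
ft_force: [-0.3, 5.5, -2.5]
finger_gap: 0.0177
grip_force: 121.6
```

```bash
python3 mv.py
```

```text
[0.49226557 0.16005819 0.12230464] [ 0.49998365  6.85763401 -3.30555011] 55.1
rear shift +y mm -4.21 resid 4.34
front shift +y mm -0.4 resid 2.32
fixed stop shift +y mm -0.48 resid 1.7
fixed bed shift +y mm 0.58 resid 0.77
```

move_arm:
  increments:
    - [1,0.1,-1,0,0]
    - [1,0.1,-1,0,0]
    - [1,0.1,-1,0,0]
    - [1,0,0,0,0]
    - [1,0,0,0,0]

```text
time: 55.6
tcp_pos: [0.4927, 0.1584, 0.1228]
ee_rot: [3.141, -0.002, 1.675]
ft_force: [-1.6, 12.2, 2.9]
finger_gap: 0.0177
grip_force: 122.2
```

```bash
python3 mv.py
```

```text
[0.4927708  0.15837549 0.12278383] [-0.50113761 12.0419164   2.1947068 ] 55.65
rear shift +y mm -4.33 resid 4.56
front shift +y mm -0.41 resid 2.48
fixed stop shift +y mm -0.55 resid 1.74
fixed bed shift +y mm 0.47 resid 0.77
```

move_arm:
  increments:
    - [1,-0.5,1.5,0,0]
    - [1,-0.5,2,0,0]
    - [1,-0.7,3,0,0]
    - [1,-1,5,0,0]
    - [1,-1,8,0,0]

```text
time: 56.15
tcp_pos: [0.4887, 0.1757, 0.1223]
ee_rot: [-3.141, 0.001, 1.673]
ft_force: [0.5, 0.7, -0.7]
finger_gap: 0.018
grip_force: 118.5
```

move_arm:
  increments:
    - [1,-1,12,0,0]
    - [1,-1.5,15,0,0]
    - [1,-1.5,15,0,0]
    - [1,-1,15,30,0]
    - [1,0,5,45,0]

```text
time: 56.65
tcp_pos: [0.4821, 0.2399, 0.1964]
ee_rot: [-3.138, 0.003, 1.676]
ft_force: [2.2, 0.3, -1.0]
finger_gap: 0.0178
grip_force: 117.9
```

move_arm:
  increments:
    - [1,4,-20,45,2.6]
    - [1,5,-40,45,2.6]
    - [1,5,-40,8,2.6]
    - [1,5,-40,0,2.6]
    - [1,5,-40,0,2.6]

```text
time: 57.15
tcp_pos: [0.5073, 0.0645, 0.2883]
ee_rot: [3.14, -0.0, 1.903]
ft_force: [0.3, 1.3, -1.2]
finger_gap: 0.0178
grip_force: 118.1
```

move_arm:
  increments:
    - [1,5,-40,0,2.6]
    - [1,5,-40,0,2.6]
    - [1,5,-40,0,2.6]
    - [1,5,-40,0,2.6]
    - [1,5,-40,0,2.6]

```text
time: 57.65
tcp_pos: [0.5325, -0.1357, 0.2879]
ee_rot: [3.141, 0.0, 2.13]
ft_force: [1.5, 1.0, -0.8]
finger_gap: 0.0178
grip_force: 118.1
```

move_arm:
  increments:
    - [1,5,-40,0,2.6]
    - [1,5,-40,0,2.6]
    - [1,5,-40,0,2.6]
    - [1,5,-40,0,2.6]
    - [1,4,-40,0,2.6]

```text
time: 58.15
tcp_pos: [0.5571, -0.3355, 0.2874]
ee_rot: [-3.141, -0.0, 2.358]
ft_force: [0.7, 0.8, -1.0]
finger_gap: 0.0179
grip_force: 118.1
```

move_arm:
  increments:
    - [1,0,-15,0,0.1]
    - [1,0,0,0,0]

```text
time: 58.35
tcp_pos: [0.5558, -0.3519, 0.2872]
ee_rot: [-3.14, -0.0, 2.353]
ft_force: [-0.8, 0.7, -0.8]
finger_gap: 0.0182
grip_force: 118.2
```

```bash
python3 lean.py; python3 mv.py;python3 -c "
from rig import get_obs;print(get_obs()['ee_rot'])"
```

```text
[ 0.55576247 -0.35191207  0.28716123] [-0.77804638  0.69968616 -0.77406015]
-0.075 17 [ 0.0448 -0.056  -0.0718]
-0.06 29 [ 0.0371 -0.0489 -0.0594]
-0.045 24 [ 0.0289 -0.0422 -0.045 ]
-0.03 44 [ 0.019  -0.0338 -0.0285]
-0.015 50 [ 0.0132 -0.0266 -0.0152]
0.0 44 [ 0.005  -0.0195 -0.0008]
0.015 52 [-0.0059 -0.0112  0.0147]
0.03 19 [-0.0191  0.0033  0.0301]
0.045 49 [-0.0218  0.0092  0.0465]
0.06 83 [-0.025   0.019   0.0589]
[ 0.55654173 -0.34901042  0.28727893] [ 0.21184602  0.23201009 -0.34460698] 58.45
rear shift +y mm -0.38 resid 1.63
front shift +y mm 0.43 resid 1.47
fixed stop shift +y mm -0.04 resid 0.71
fixed bed shift +y mm 0.15 resid 0.48
[-3.14143472e+00 -8.20444220e-04  2.35593231e+00]
```

move_arm:
  increments:
    - [1,-8,-29.4,0,0]
    - [1,0,0,-30,0]
    - [1,0,0,-45,0]
    - [1,0,0,-45,0]
    - [1,0,0,-15,0]

```text
time: 58.95
tcp_pos: [0.5473, -0.3759, 0.1487]
ee_rot: [-3.141, -0.005, 2.358]
ft_force: [-0.2, 1.2, -1.5]
finger_gap: 0.0177
grip_force: 118.0
```

move_arm:
  increments:
    - [1,0,0,-15,0]
    - [1,0,0,-10,0]
    - [1,0,0,0,0]

```text
time: 59.25
tcp_pos: [0.5484, -0.3792, 0.1277]
ee_rot: [3.142, -0.0, 2.356]
ft_force: [1.1, 0.1, -0.3]
finger_gap: 0.0176
grip_force: 118.0
```

move_arm:
  increments:
    - [1,0,0,-3,0]
    - [1,0,0,0,0]

```text
time: 59.45
tcp_pos: [0.5485, -0.3798, 0.1255]
ee_rot: [3.141, 0.001, 2.356]
ft_force: [0.0, -0.4, -1.2]
finger_gap: 0.0181
grip_force: 118.0
```

move_arm:
  increments:
    - [1,0,0.8,-3,0]
    - [1,0,0,0,0]
    - [0.7,0,0,0,0]
    - [0.4,0,0,0,0]
    - [0,0,0,0,0]

```text
time: 59.95
tcp_pos: [0.5481, -0.3787, 0.1218]
ee_rot: [3.142, 0.0, 2.356]
ft_force: [0.7, -0.7, 0.1]
finger_gap: 0.054
grip_force: 0.0
```

move_arm:
  increments:
    - [0,0,0,0,0]
    - [0,0,0,0,0]
    - [0,0,0,10,0]
    - [0,0,0,30,0]
    - [0,0,0,40,0]

```text
time: 60.45
tcp_pos: [0.5472, -0.3782, 0.2019]
ee_rot: [-3.14, -0.003, 2.356]
ft_force: [1.1, 0.2, 0.9]
finger_gap: 0.0854
grip_force: 0.0
```

move_arm:
  increments:
    - [0,0,0,45,0]
    - [0,0,0,30,0]
    - [0,0,30,0,0]
    - [0,0,0,0,0]

```text
time: 60.85
tcp_pos: [0.5492, -0.3459, 0.2783]
ee_rot: [3.139, 0.001, 2.359]
ft_force: [0.5, 1.2, -0.3]
finger_gap: 0.0855
grip_force: 0.0
```

```bash
python3 - <<'E'
from h import *
p,d,m=grab('scene');print(get_obs()['time'])
h=cv2.cvtColor(p,cv2.COLOR_RGB2HSV);C=cloud(m,d)
def fit(h,C):
    ok=(h[...,0]<14)&(h[...,1]>140)&(abs(C[...,0]-.56)<.06)&(abs(C[...,1]+.39)<.06)&(C[...,2]>.1)
    P=C[ok];c=P.mean(0);v=np.linalg.svd(P-c)[2][0];v*=np.sign(v[2]);s=(P-c)@v
    print(len(P),c.round(4),v.round(3),np.degrees(np.arccos(v[2])).round(1),P[:,2].max().round(3),(c+v*s.max()).round(4))
fit(h,C)
A=np.load('scene0.npz');fit(cv2.cvtColor(A['p'],cv2.COLOR_RGB2HSV),cloud(m,A['d']))
E
python3 mv.py; python3 blk.py | sed -n '1,22p'
```

```text
60.9
216 [ 0.5386 -0.3802  0.1524] [-0.457  0.461  0.761] 40.5 0.19 [ 0.5186 -0.3601  0.1856]
220 [ 0.542  -0.379   0.1534] [-0.419  0.45   0.789] 37.9 0.191 [ 0.5232 -0.3588  0.1888]
[ 0.54824339 -0.34814031  0.27730632] [ 0.20462423 -0.71743041 -0.03952262] 60.95
rear shift +y mm -0.36 resid 1.62
front shift +y mm 0.41 resid 1.51
fixed stop shift +y mm -0.06 resid 0.77
fixed bed shift +y mm 0.07 resid 0.4
tcp jig [   4.2 -480.5]
scene 502
-160 42 [31. 37. 49.] [24. 56.] [ 17.  92. 109.]
-150 30 [29. 33. 49.] [24. 56.] [14.5 98.5 85.5]
-140 21 [30. 32. 48.] [24. 55.] [14. 98. 88.]
-130 48 [-41.  28.  48.] [24. 54.] [18.  67.5 78.5]
-120 74 [-46. -14.  33.] [23. 41.] [20.  36.  74.5]
-110 22 [-37.  -9.  32.] [27. 40.] [20.5 46.5 70.5]
-100 37 [-28. -17.  -2.] [30. 49.] [15. 95. 90.]
-90 28 [-29. -25.  -3.] [28. 48.] [ 14. 106. 103.]
-80 24 [-30. -26.  -8.] [25. 49.] [ 14.  107.  103.5]
-70 25 [-30. -21.  -4.] [27. 49.] [ 14. 108. 104.]
-60 22 [-31. -25.  -7.] [26. 49.] [ 14. 109. 111.]
-50 31 [-30. -25.  -7.] [27. 49.] [ 14. 118. 137.]
-40 16 [-30. -26. -12.] [28. 48.] [ 14.  111.  132.5]
-30 14 [-29. -28. -22.] [25. 49.] [ 14.  112.5 129.5]
-20 17 [-31. -28. -21.] [24. 49.] [ 14. 109. 117.]
-10 15 [-31. -27.   9.] [24. 49.] [ 14. 108. 125.]
0 16 [-29. -26.   9.] [25. 48.] [ 16.  102.5 144. ]
10 7 [-29. -27. -24.] [33. 47.] [ 18.  89. 173.]
60 1 [40. 40. 40.] [53. 53.] [ 24.  69. 141.]
70 8 [32. 34. 47.] [44. 54.] [ 20.5  80.  130.5]
```

The stick lies in its cradle, about 3° from how it started. The block lies flat along the fence, back against the buffer.

```bash
python3 -c "
from rig import bot;print(bot.finish_job())"
```

```text
the job is handed in; nothing more can be done
None
```

I handed the job in at about 61 s: the block was flat along the fence and, as far as I could measure, resting on the stop, with the stick back in its cradle about 3° from its original lean. It took three pushes and two regrips because the stick tilted in the gripper. The stop force was not measured directly, only inferred from the 12 N push and the block's spring-back. No verdict was returned.

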